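# Jack up the van power unit for its packing strip

### The arm

A 6-joint arm with a two-finger parallel gripper is mounted at the origin on the work surface. World frame = base frame: x ahead of the robot, y to its left, z up, the work surface at z = 0. Lengths are in mm, angles in rad, forces in N, time in s.
With the tool pointing down it reaches from about 350 to 725 mm from the base axis. Payload 6 kg.
Tool frame: the origin (TCP) lies midway between the tips of the shut fingers; the grasp point (between the pads) lies 19 mm behind it; z points along the fingers, x is the direction in which the jaws open and shut, and the axes are right-handed (so a half turn about z gives the same grasp; the last joint's range is limited). The gripper opens to 85 mm and grips with 20 to 120 N. Pads are 22 mm wide; open, the fingers measure 114 mm over their backs; the gripper's body (76 mm by 85 mm) begins 54 mm behind the grasp point. The pads swing forward as they close: fully open they stand 13 mm farther back than shut.
Start: joints at [1.442, 0.04, 0.085, 0, -1.615, -0.334], TCP at [267.845, 536.873, 231.261] pointing down, gripper open.
Joint ranges: [-2.56, 2.56], [-1.29, 2.01], [-1.08, 1.49], [-3.29, 1.98], [-2.81, -0.18], [-2.99, 2.99]. Speed limits (rad/s): [2.57, 2.57, 3.01, 3.14, 3.14, 3.14].

### API

Orientations are given as a unit quaternion [w, x, y, z].
In Python, from workcell import readout, vision, order, search_frame, trace, landmark_of gives the robot as it stands.
- The arm moves only by the tool play_rows, never from a script. Its argument "targets" is a list of rows, each an object of numbers: "x", "y", "z": the shift along the tool's x, y, z in cm; "rx", "ry", "rz": the turn, a rotation vector about the tool's x, y, z in degrees; "jaw": the closure, from 0 (fully open) to 1 (shut). In form: [{"x": .., "y": .., "z": .., "rx": .., "ry": .., "rz": .., "jaw": ..}, ...]. A call has exactly 8 rows; each row shifts and turns the commanded pose from where the row before left it, along the tool's axes as they then stand; what a row does not reach is not made up. A row lasts 1/12 s, in which the tool goes at most 41.7 mm and 7.16 degrees, less where a joint would pass 70% of its speed; a pose out of reach is approached as far as the arm can. A call with a gripper value outside its range is refused whole. The fingers move at their own pace and stop on an object; the grip force is fixed at half the most. Time passes only in rows, so rows that do not move let the fingers close, or fill a call up. It gives the time, the measured TCP pose, the force and the opening at its end, in the units of the state.
- readout.observe(): the state, without advancing time (a new reading comes with each control period).
- vision.camera(name): name is "scene" or "top" or "wrist"; returns the picture (400x640x3 uint8, blue, green, red); there is no depth.
- vision.camera_model(name): a dict with "fx", "fy", "cx", "cy" (pixels), "cam_to_world" (4x4, takes a point from camera to world coordinates); the wrist camera has in their place "hand_eye" (4x4, takes a point from camera to tool coordinates, whose origin is the TCP and whose axes are the tool frame's). Camera axes: x right, y up, looking along -z (the intrinsics and any distortion apply to the point x, -y, -z); pixel columns grow to the right and rows downward; lengths in mm; the calibration is good to about 2 mm. A picture is of the moment at which its call begins: read the wrist's pose just before it. camera_model takes no time and is no camera call.
- order.sign_off(): hands the job in, once; it reports no verdict.
Trained networks look in the newest picture that a camera, given by its name, has taken for a name from the list of things; names that differ only in an ending like _2 or _b are one class to them, and where a whole thing is asked for, a point or a joint stands for the part that bears it (a point fixed in the world has none). Each returns a list of dicts, best first, with "confidence" (0 to 1); they miss things now and then, are a little off and sometimes report something else, mostly with a low value. They report only what shows in the picture. A call takes as long as a camera call.
- search_frame(name, camera): "bbox" ([left, top, right, bottom] in pixels, round what is visible of it).
- trace(name, camera): "mask" (400x640 bool, what is visible of it) and "bbox" ([left, top, right, bottom] in pixels, round what is visible of it).
- landmark_of(name, camera): "uv" ([column, row] in pixels: a listed point, or the origin of a listed thing).
The state is a dict: "clock": time; "joint_positions": joint angles; "qvel": joint speeds; "effort": joint torques, N m; "tcp_pos": TCP position; "orientation": TCP orientation; "ft_force": force on the tool from outside, world axes, zero at the start; "torque": the same for the moment, N m; "finger_gap": finger opening in mm.
Only numpy, scipy, OpenCV 4.12 (cv2) and the standard library are available. Lean on these libraries where they do the work, as an engineer would, in place of code of your own. Each camera call takes 0.05 s, during which the arm holds its last target. There are 200 camera calls.

### The job

Shut the power unit down before it is lifted: press its small output key fully in and let it out, then its large main key. Then stand the ratchet jack flat on the bench with its saddle centred under the unit's arrow-marked lift pad and pump the jack's handle in full strokes, until the two feet on that side stand clear of the bench by more than the 12 mm packing strip needs. Finish holding the handle all the way down, because the ratchet lets the load sink a few millimetres as the handle comes up; do not hold the unit itself up, do not tip the jack over, and leave the other things on the bench where they are.

Things in the scene. Friction and masses are not known exactly. Their poses are not given: they have to be found in the camera images.
- key_out_top (a point): centre of the top of the small output key: a grey round push button, 20 mm across, standing 18 mm above the top of the power unit near its right-hand edge as seen from the jack side; spring return, pressed straight down by 6 mm with about 5 N (begins to move at 1.5 N)
- key_out (a joint): travel of the output key, 0 out, 0.006 m fully in
- key_main_top (a point): centre of the top of the large main key: a grey round push button, 36 mm across, 65 mm from the output key on the same black panel; same height, travel and force
- key_main (a joint): travel of the main key, 0 out, 0.006 m fully in
- unit_base: the power unit's place on the bench (origin on the bench under the middle of the unit; fixed). The unit is a heavy grey case 260 mm wide (along this body's x), 240 mm deep (along y), 180 mm high on four rubber feet 30 mm tall; this body's -y side is the jack side (sockets, display and lift bracket). The unit is about 6 kg and can only rock: its -y side lifts while it turns about the outer bottom edge of its +y feet
- pad (a point): centre of the underside of the lift pad, the marked lift point: a black rubber stub 26 mm across under a steel bracket that juts 42 mm out of the -y side of the unit, 40 mm off-centre towards -x of unit_base; a raised arrowhead on top of the bracket marks it. The underside is 31.5 mm above the bench at the start and 22 mm out from the case; the bracket's top is 44.5 mm above the bench, 56 mm wide, and reaches 20 mm farther out (-y) than the pad's centre
- lift_pad: the lift pad with its steel bracket, one piece with the unit; origin at the same point as pad
- unit: the rocking case of the power unit itself, with all it carries; origin on the bench line about which it rocks, 116 mm to +y of unit_base; x and y axes as unit_base while it stands level
- near_foot (a point): centre of the underside of one of the two feet on the jack side; its height is 0 when the foot stands on the bench
- jack: ratchet toe jack, 0.9 kg, loose; origin on the bench under its mast, x axis the way the toe points, z up. Foot plate 170 mm (x) by 90 mm (y), 6 mm thick, centred on the origin; mast 30 mm by 30 mm; at its top a rubber-clad grip head 34 mm (x) by 40 mm (y), from 137 to 185 mm above the bench, to be grasped across y. The handle sticks out to -x and up. Can be carried by the grip head; tall and light, so it is set down flat
- jack_top (a point): centre of the top of the jack's grip head, 185 mm above its foot
- saddle (a point): centre of the top of the saddle, a steel disc 36 mm across at the end of the toe, 58 mm ahead (+x of the jack) of the mast; 22 mm above the jack's foot when fully lowered, so 9.5 mm under the pad. The front of the mast's sliding shoe is 25 mm ahead of the mast's centre line
- ram (a joint): height of the saddle above its lowest position (m), 0 to 0.046. The ratchet keeps it in notches 8 mm apart: each full stroke of the handle lifts it one notch plus about 3 mm, and it sinks back these 3 mm onto the notch when the handle comes up. The first full stroke brings the saddle up against the pad; three full strokes, the third held down, lift the near feet by about 14 mm, but only about 11 mm if the handle is let up
- handle (a joint): angle of the pump handle (rad): 0 fully up (where its spring returns it), 0.65 fully down on its stop. Pressing takes 3 to 10 N at the cross bar. The handle must come up to about 0 before each new stroke
- crossbar (a point): centre of the handle's cross bar, a round rubber bar 22 mm in diameter and 90 mm long, parallel to the jack's y. It swings about a pivot 20 mm behind (-x of the jack) the mast's centre and 85 mm above the foot, at 220 mm radius: at the top the lever points 0.60 rad above level (bar 209 mm above the bench, 202 mm behind the mast's centre), at the bottom 0.05 rad below level (bar 74 mm above the bench, 240 mm behind)
- packer: bystander: black plastic packing strip, 40 x 150 x 12 mm, lying flat; origin under its centre
- dome_base: bystander: white dome camera, 110 mm across, 74 mm high; origin under its centre
- bullet_cam: bystander: white bullet camera on its wall plate, 130 mm long, 86 mm high
- carton: bystander: small cardboard box, 75 x 100 x 55 mm; origin under its centre
- tape_measure: bystander: grey tape measure standing on edge, 66 x 36 x 60 mm
- screwdriver: bystander: black-handled screwdriver lying flat
- screw_tub: bystander: clear open tub, 68 mm across, 45 mm high

How it is judged (in metres and radians):
On the way, in this order (a step that is already met when the one before it is completed fails the run):
1. the output key is pressed in (value of joint key_out above 0.0045 m and value of joint key_main below 0.002 m), for 0.05 s.
2. then, with the output key out again, the main key is pressed in (value of joint key_main above 0.0045 m and value of joint key_out below 0.002 m), for 0.05 s.
3. the jack stands flat with its saddle under the lift pad, not yet lifting (horizontal distance between saddle and pad below 0.011 m and height (world z) of jack below 0.003 m and angle between jack's own z axis and vertical below 0.06 rad and z of saddle in the frame of pad below 0 m and height (world z) of near_foot below 0.001 m), for 0.2 s.
4. the handle has been pumped: it is up again and the ratchet holds the saddle two or more notches up, against the pad (value of joint ram above 0.0125 m and value of joint handle below 0.12 rad and contact force between ram and lift_pad above 4 N and horizontal distance between saddle and pad below 0.016 m), for 0.1 s.
At the end, for the whole second after the job is handed in: Handle held down (over 0.59 of 0.65 rad, pressed over 1.5 N); near feet over 12.5 mm above the bench; jack flat (0.06 rad), its saddle bearing on the lift pad, centres within 16 mm (11 mm when first set); both keys out; robot not touching the unit (value of joint handle above 0.59 rad and contact force between any of the fingers, the arm and handle above 1.5 N and height (world z) of near_foot above 0.0125 m and contact force between ram and lift_pad above 4 N and horizontal distance between saddle and pad below 0.016 m and angle between jack's own z axis and vertical below 0.06 rad and height (world z) of jack below 0.004 m and contact force between each of the fingers, the arm and unit below 1 N and value of joint each of key_out, key_main below 0.002 m); the arm keeps its last pose, push and grip.
It fails at once if both keys pressed together (value of joint each of key_out, key_main above 0.003 m).
It fails at once if the jack is tipped over (angle between jack's own z axis and vertical above 0.5 rad).
It fails at once if a bystander is pushed away (distance of any of packer, dome_base, bullet_cam, carton, tape_measure, screwdriver, screw_tub from where it was at the start of the episode above 0.03 m).
It also fails if it takes over 72 s, if anything falls off the work surface, if the arm or the gripper's body presses on something with over 40 N, if the wrist force passes 120 N, or if a joint passes its speed limit or range.

## Working session

There is one attempt and no reset: what is moved stays moved. The work goes in short steps, Python scripts to look and compute and a tool call to move; the robot and the scene stay as the last step left them, time stands still between calls to the robot, and variables do not carry over. Pictures are saved under pics/ and viewed, about 8 in all and at most 12, crops included, and the job is handed in when it is done.

Besides the shell and the picture viewer there is one more tool, called after "Emit:" by a JSON object that holds its "op" and its "data". play_rows: Moves the arm, as the interface text tells. Its arguments: {"type":"object","properties":{"targets":{"type":"array","items":{"type":"object","properties":{"x":{"type":"number"},"y":{"type":"number"},"z":{"type":"number"},"rx":{"type":"number"},"ry":{"type":"number"},"rz":{"type":"number"},"jaw":{"type":"number"}}}}},"required":["targets"]}

```bash
ls; mkdir -p pics; cat > h.py <<'E'
import numpy as np, cv2, json
from workcell import readout, vision, order, search_frame, trace, landmark_of
from scipy.spatial.transform import Rotation as R
def st():
    s=readout.observe(); q=s['orientation']; s['R']=R.from_quat([q[1],q[2],q[3],q[0]]).as_matrix(); s['p']=np.array(s['tcp_pos']); return s
def ray(cam,uv,s=None):
    m=vision.camera_model(cam)
    if 'cam_to_world' in m: T=np.array(m['cam_to_world'])
    else:
        H=np.eye(4); H[:3,:3]=s['R']; H[:3,3]=s['p']; T=H@np.array(m['hand_eye'])
    d=np.array([(uv[0]-m['cx'])/m['fx'],-(uv[1]-m['cy'])/m['fy'],-1.])
    return T[:3,3],T[:3,:3]@d
def atz(cam,uv,z,s=None):
    o,d=ray(cam,uv,s); return o+d*(z-o[2])/d[2]
def tri(rs):
    A=np.zeros((3,3));b=np.zeros(3)
    for o,d in rs:
        d=d/np.linalg.norm(d);P=np.eye(3)-np.outer(d,d);A+=P;b+=P@o
    x=np.linalg.solve(A,b); return x,[np.linalg.norm(np.cross(x-o,d/np.linalg.norm(d))) for o,d in rs]
def proj(cam,p,s=None):
    m=vision.camera_model(cam)
    if 'cam_to_world' in m: T=np.array(m['cam_to_world'])
    else:
        H=np.eye(4); H[:3,:3]=s['R']; H[:3,3]=s['p']; T=H@np.array(m['hand_eye'])
    c=np.linalg.inv(T)@np.append(p,1); return np.array([m['cx']-m['fx']*c[0]/c[2],m['cy']+m['fy']*c[1]/c[2]])
E
python3 - <<'E'
from h import *
np.set_printoptions(precision=1,suppress=True)
s=st(); print({k:v for k,v in s.items() if k in('clock','ft_force','finger_gap','orientation')})
for c in ('scene','top','wrist'):
    cv2.imwrite(f'pics/{c}0.png',vision.camera(c)); m=vision.camera_model(c); print(c,{k:(np.array(v) if not np.isscalar(v) else v) for k,v in m.items()})
for n in ['key_out_top','key_main_top','pad','jack_top','saddle','crossbar','near_foot','unit_base','jack','packer','dome_base','carton','screw_tub','tape_measure','screwdriver','bullet_cam']:
    for c in ('scene','top'):
        print(n,c,[(np.round(d['uv']),round(d['confidence'],2)) for d in landmark_of(n,c)[:3]])
E
```

```text
pics
{'clock': 0.0, 'orientation': array([-0. , -0.5,  0.9, -0. ]), 'ft_force': array([-0.3, -0.3,  0.2]), 'finger_gap': 85.30234411199613}
scene {'fx': 519.4237234307924, 'fy': 519.4237234307924, 'cx': 314.3804227821365, 'cy': 204.10859412008264, 'cam_to_world': array([[  -0.8,   -0.4,    0.3, 1048.8],
       [   0.5,   -0.7,    0.5,  832.4],
       [  -0. ,    0.6,    0.8, 1433. ],
       [   0. ,    0. ,    0. ,    1. ]])}
top {'fx': 430.7915756113059, 'fy': 430.7915756113059, 'cx': 322.99122330120696, 'cy': 196.08726888414603, 'cam_to_world': array([[  -0. ,    1. ,   -0.1,  398. ],
       [  -1. ,   -0. ,   -0. ,   17.1],
       [  -0. ,    0.1,    1. , 1276.6],
       [   0. ,    0. ,    0. ,    1. ]])}
wrist {'fx': 340.8208086299303, 'fy': 340.8208086299303, 'cx': 316.42948243473967, 'cy': 205.13457314398022, 'hand_eye': array([[   1. ,   -0. ,   -0. ,   -1.3],
       [  -0. ,   -1. ,   -0.3,  -76.6],
       [  -0. ,    0.3,   -1. , -142.5],
       [   0. ,    0. ,    0. ,    1. ]])}
key_out_top scene [(array([426., 275.]), 0.44), (array([294., 135.]), 0.36)]
key_out_top top [
[... 917 characters left out ...]
ay([267., 249.]), 0.61)]
packer top [(array([314., 148.]), 0.89), (array([240., 227.]), 0.41)]
dome_base scene [(array([290., 302.]), 0.63)]
dome_base top [(array([260., 135.]), 0.56), (array([266., 224.]), 0.2)]
carton scene []
carton top [(array([193., 244.]), 0.7)]
screw_tub scene [(array([240., 250.]), 0.56)]
screw_tub top []
tape_measure scene [(array([408., 257.]), 0.56)]
tape_measure top [(array([230., 273.]), 0.68)]
screwdriver scene [(array([355., 196.]), 0.64), (array([338., 333.]), 0.59)]
screwdriver top [(array([323., 263.]), 0.93), (array([314., 147.]), 0.31)]
bullet_cam scene [(array([340., 329.]), 0.64)]
bullet_cam top [(array([206., 161.]), 0.68), (array([327., 260.]), 0.27)]
```

```bash
python3 - <<'E'
import cv2
a=cv2.imread('pics/scene0.png');cv2.imwrite('pics/s0c.png',cv2.resize(a[90:370,200:480],None,fx=2.1,fy=2.1,interpolation=2))
a=cv2.imread('pics/top0.png');cv2.imwrite('pics/t0c.png',cv2.resize(a[90:310,130:450],None,fx=2.5,fy=2.5,interpolation=2))
E
python3 - <<'E'
from h import *
np.set_printoptions(precision=1,suppress=True)
for n,a,b in [('jack_top',(375,226),(241,221)),('saddle',(358,244),(268,224)),('crossbar',(425,274),(153,229)),('pad',(284,203),(354,189)),('key_main',(286,146),(392,194)),('key_out',(294,135),(400,222)),('jack',(367,259),(248,226))]:
    print(n,*tri([ray('scene',a),ray('top',b)]))
E
```

```text
jack_top [484.2 233.2 182.4] [np.float64(6.271738798387918), np.float64(6.271738798387917)]
saddle [491.5 183.1  18.7] [np.float64(1.9672439321860424), np.float64(1.9672439321861945)]
crossbar [469.9 442.2 208. ] [np.float64(0.46596225522087675), np.float64(0.4659622552210366)]
pad [599.4 -76.3  17.5] [np.float64(7.087186056213351), np.float64(7.08718605621357)]
key_main [ 547.7 -151.   204. ] [np.float64(4.233840153605688), np.float64(4.233840153605662)]
key_out [ 487.6 -179.1  190. ] [np.float64(8.069108440711261), np.float64(8.069108440711338)]
jack [491.  240.5   7. ] [np.float64(2.958467044677997), np.float64(2.9584670446781223)]
```

View pics/s0c.png

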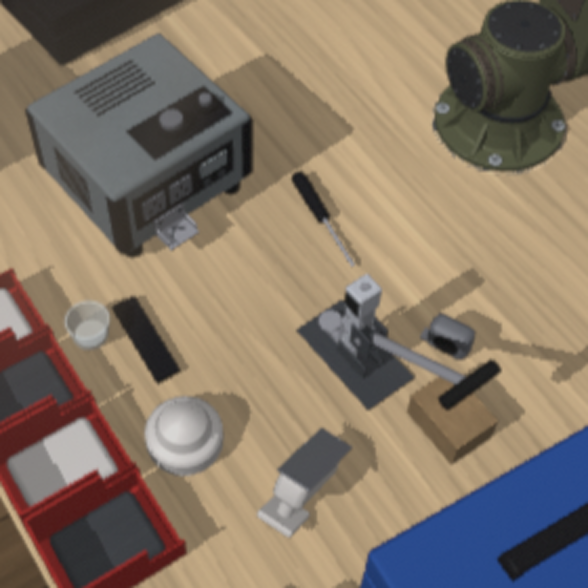

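View pics/t0c.png

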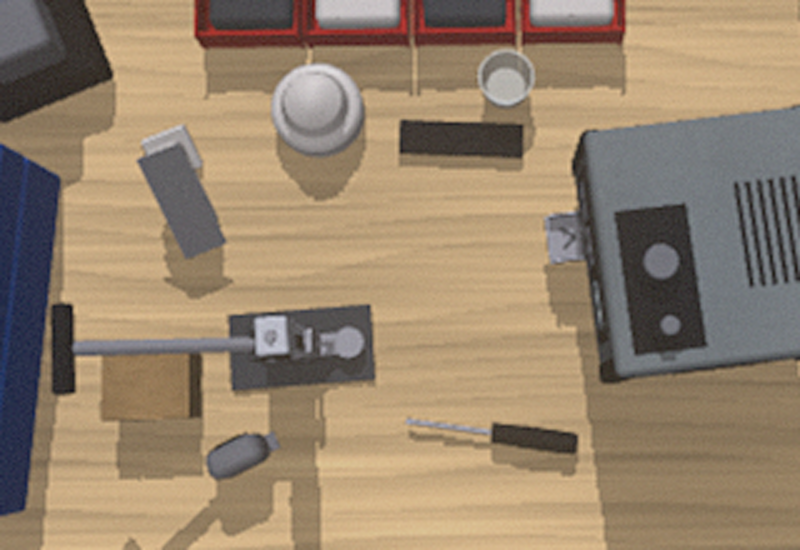

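The scene crop shows the unit with keys at about (282,146) main and (298,137) output. The bracket pad is near (284,198), with the jack at (375,226) and its toe pointing along −y. In the top crop the main key is at (394,195) and the output key at (398,220), with the bracket at about (356,185). The unit is yawed a few degrees.

```bash
cat >> h.py <<'E'
def goto(p,yaw=None,n=None,s=None):
    """rows from measured pose to world p, tool down with tool x at angle yaw(deg)"""
    s=s or st(); d=s['R'].T@(np.array(p)-s['p'])/10
    rv=np.zeros(3)
    if yaw is not None:
        c,q=np.cos(np.radians(yaw)),np.sin(np.radians(yaw))
        Rt=np.array([[c,q,0],[q,-c,0],[0,0,-1.]]); rv=np.degrees(R.from_matrix(s['R'].T@Rt).as_rotvec())
    print('tool shift cm',d.round(2),'rot deg',rv.round(2))
E
python3 - <<'E'
from h import *
np.set_printoptions(precision=3,suppress=True)
s=st(); print(s['R'])
for n,a,b in [('key_main',(281.9,146.2),(394,194.8)),('key_out',(297.6,137.1),(398,220))]:
    print(n,*tri([ray('scene',a),ray('top',b)]))
for z in (198,228): print(z,[atz(c,u,z)[:2] for c,u in [('top',(394,194.8)),('top',(398,220)),('scene',(281.9,146.2)),('scene',(297.6,137.1))]])
goto((520,-120,340),0)
E
```

```text
[[-0.446 -0.895 -0.   ]
 [-0.895  0.446 -0.   ]
 [ 0.    -0.    -1.   ]]
key_main [ 551.253 -161.278  193.628] [np.float64(1.195243372725839), np.float64(1.19524337272576)]
key_out [ 487.438 -169.815  190.287] [np.float64(1.3082447723199861), np.float64(1.3082447723201327)]
198 [array([ 549.712, -159.764]), array([ 485.803, -167.628]), array([ 553.797, -158.726]), array([ 491.804, -164.595])]
228 [array([ 545.492, -154.844]), array([ 483.361, -162.489]), array([ 565.821, -134.65 ]), array([ 505.334, -140.377])]
tool shift cm [ 47.52 -51.89 -10.87] rot deg [   0.     -0.01 -116.52]
```

```bash
python3 - <<'E'
from h import *
goto((525,-100,330),-172.4)
E
```

```text
tool shift cm [ 45.51 -51.44  -9.87] rot deg [-1.000e-02 -0.000e+00  5.588e+01]
```

Emit:
{"op": "play_rows", "data": {"targets": [{"x":2.5,"y":-2.86,"z":-1.2,"jaw":1},{"x":2.5,"y":-2.86,"z":-1.2,"jaw":1},{"x":2.5,"y":-2.86,"z":-1.2,"jaw":1},{"x":2.5,"y":-2.86,"z":-1.2,"jaw":1},{"x":2.5,"y":-2.86,"z":-1.2,"jaw":1},{"x":2.5,"y":-2.86,"z":-1.2,"jaw":1},{"x":2.5,"y":-2.86,"z":-1.2,"jaw":1},{"x":2.5,"y":-2.86,"z":-1.2,"jaw":1}]}}

```text
invalid input
```

Emit:
{"op": "play_rows", "data": {"targets": [{"x":2.6,"y":-2.86,"z":0,"jaw":1},{"x":2.6,"y":-2.86,"z":0,"jaw":1},{"x":2.6,"y":-2.86,"z":0,"jaw":1},{"x":2.6,"y":-2.86,"z":0,"jaw":1},{"x":2.6,"y":-2.86,"z":0,"jaw":1},{"x":2.6,"y":-2.86,"z":0,"jaw":1},{"x":2.6,"y":-2.86,"z":0,"jaw":1},{"x":2.6,"y":-2.86,"z":0,"jaw":1}]}}

```text
invalid input
```

Emit:
{"op": "play_rows", "data": {"targets": [{"rz":7,"x":0.7,"y":-0.8,"jaw":1},{"rz":7,"x":0.7,"y":-0.8,"jaw":1},{"rz":7,"x":0.7,"y":-0.8,"jaw":1},{"rz":7,"jaw":1},{"rz":7,"jaw":1},{"rz":7,"jaw":1},{"rz":7,"jaw":1},{"rz":6.9,"jaw":1}]}}

```text
invalid input
```

```bash
python3 - <<'E'
from h import *
np.set_printoptions(precision=2,suppress=True)
s=st(); print(s['clock'],s['p'],np.degrees(np.arctan2(s['R'][1,0],s['R'][0,0])),s['joint_positions'],s['ft_force'])
a=vision.camera('wrist'); cv2.imwrite('pics/w1.png',a)
for n,z in [('key_out_top',198),('key_main_top',198),('pad',31.5)]:
    for d in landmark_of(n,'wrist')[:2]: print(n,d['uv'],d['confidence'],atz('wrist',d['uv'],z,s))
E
```

```text
1.75 [267.87 536.86 231.25] -116.51866649963239 [ 1.44  0.04  0.08  0.   -1.62 -0.33] [-0.28 -0.69 -0.47]
```

View pics/w1.png

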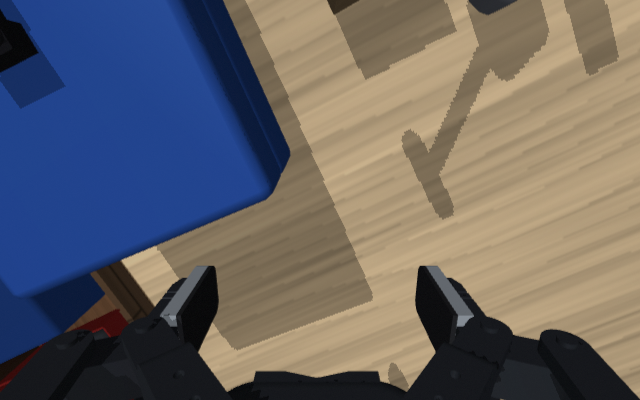

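The calls were refused and the arm did not move; the picture shows only the blue case and the bench. I'll send rows with every field filled in.

Emit:
{"op": "play_rows", "data": {"targets": [{"x":2.5,"y":-2.86,"z":-1.2,"rx":0,"ry":0,"rz":0,"jaw":1},{"x":2.5,"y":-2.86,"z":-1.2,"rx":0,"ry":0,"rz":0,"jaw":1},{"x":2.5,"y":-2.86,"z":-1.2,"rx":0,"ry":0,"rz":0,"jaw":1},{"x":2.5,"y":-2.86,"z":-1.2,"rx":0,"ry":0,"rz":0,"jaw":1},{"x":2.5,"y":-2.86,"z":-1.2,"rx":0,"ry":0,"rz":0,"jaw":1},{"x":2.5,"y":-2.86,"z":-1.2,"rx":0,"ry":0,"rz":0,"jaw":1},{"x":2.5,"y":-2.86,"z":-1.2,"rx":0,"ry":0,"rz":0,"jaw":1},{"x":2.5,"y":-2.86,"z":-1.2,"rx":0,"ry":0,"rz":0,"jaw":1}]}}

```text
clock: 2.62
tcp_pos: [383.5, 253.9, 328.3]
orientation: [0.001, -0.526, 0.85, 0.0]
ft_force: [1.8, 1.0, 1.6]
finger_gap: -0.1
```

Emit:
{"op": "play_rows", "data": {"targets": [{"x":2.6,"y":-2.86,"z":0,"rx":0,"ry":0,"rz":0,"jaw":1},{"x":2.6,"y":-2.86,"z":0,"rx":0,"ry":0,"rz":0,"jaw":1},{"x":2.6,"y":-2.86,"z":0,"rx":0,"ry":0,"rz":0,"jaw":1},{"x":2.6,"y":-2.86,"z":0,"rx":0,"ry":0,"rz":0,"jaw":1},{"x":2.6,"y":-2.86,"z":0,"rx":0,"ry":0,"rz":0,"jaw":1},{"x":2.6,"y":-2.86,"z":0,"rx":0,"ry":0,"rz":0,"jaw":1},{"x":2.6,"y":-2.86,"z":0,"rx":0,"ry":0,"rz":0,"jaw":1},{"x":2.6,"y":-2.86,"z":0,"rx":0,"ry":0,"rz":0,"jaw":1}]}}

```text
clock: 3.28
tcp_pos: [495.4, -34.5, 327.7]
orientation: [0.0, -0.526, 0.85, -0.0]
ft_force: [1.2, 0.4, -0.1]
finger_gap: 0.3
```

Emit:
{"op": "play_rows", "data": {"targets": [{"x":1.3,"y":-1.4,"z":0,"rx":0,"ry":0,"rz":7,"jaw":1},{"x":1.3,"y":-1.5,"z":0,"rx":0,"ry":0,"rz":7,"jaw":1},{"x":0.7,"y":-2.0,"z":0,"rx":0,"ry":0,"rz":7,"jaw":1},{"x":0,"y":0,"z":0,"rx":0,"ry":0,"rz":7,"jaw":1},{"x":0,"y":0,"z":0,"rx":0,"ry":0,"rz":7,"jaw":1},{"x":0,"y":0,"z":0,"rx":0,"ry":0,"rz":7,"jaw":1},{"x":0,"y":0,"z":0,"rx":0,"ry":0,"rz":7,"jaw":1},{"x":0,"y":0,"z":0,"rx":0,"ry":0,"rz":6.9,"jaw":1}]}}

```text
clock: 3.95
tcp_pos: [517.9, -87.9, 327.4]
orientation: [0.0, -0.063, 0.998, -0.0]
ft_force: [0.7, 0.4, 0.2]
finger_gap: 0.0
```

```bash
cat > look.py <<'E'
from h import *
import sys
np.set_printoptions(precision=2,suppress=True)
s=st(); print(s['clock'],s['p'],np.degrees(np.arctan2(s['R'][1,0],s['R'][0,0])),s['joint_positions'],s['ft_force'])
a=vision.camera('wrist'); cv2.imwrite(sys.argv[1],a)
for n,z in [('key_out_top',198),('key_main_top',198),('pad',31.5)]:
    for d in landmark_of(n,'wrist')[:2]: print(n,d['uv'],d['confidence'],atz('wrist',d['uv'],z,s))
E
python3 look.py pics/w2.png
```

```text
3.95 [517.89 -87.94 327.37] -172.77878666940384 [ 0.22 -0.13  0.1   0.   -1.8  -0.09] [0.67 0.43 0.17]
key_out_top [370.5, 103.8] 0.6 [ 487.17 -164.23  198.  ]
key_main_top [282.9, 98.6] 0.69 [ 554.   -159.58  198.  ]
key_main_top [249.6, 163.6] 0.33 [ 575.73 -106.5   198.  ]
pad [248.4, 165.6] 0.63 [605.81 -69.55  31.5 ]
```

View pics/w2.png

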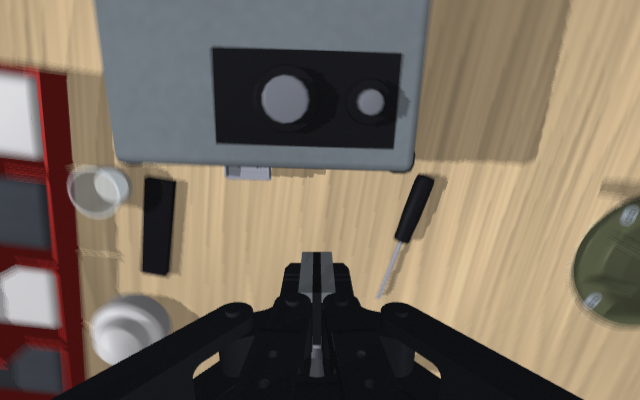

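Wrist view: main key at (285,98), output key at (370,102), and bracket at (248,173). The unit's x axis is about −175° in the world. Next I hover over the output key.

```bash
python3 - <<'E'
from h import *
np.set_printoptions(precision=2,suppress=True)
s=st()
for u in [(285,98),(370.5,101.7)]: print(atz('wrist',u,198,s))
goto((487,-166,206))
E
```

```text
[ 553.17 -159.74  198.  ]
[ 488.21 -165.95  198.  ]
tool shift cm [ 4.12 -7.32 12.14] rot deg [0. 0. 0.]
```

Emit:
{"op": "play_rows", "data": {"targets": [{"x":0.8,"y":-1.46,"z":1.0,"rx":0,"ry":0,"rz":0,"jaw":1},{"x":0.8,"y":-1.46,"z":1.5,"rx":0,"ry":0,"rz":0,"jaw":1},{"x":0.8,"y":-1.46,"z":2,"rx":0,"ry":0,"rz":0,"jaw":1},{"x":0.8,"y":-1.46,"z":2,"rx":0,"ry":0,"rz":0,"jaw":1},{"x":0.8,"y":-1.46,"z":2,"rx":0,"ry":0,"rz":0,"jaw":1},{"x":0,"y":0,"z":2,"rx":0,"ry":0,"rz":0,"jaw":1},{"x":0,"y":0,"z":1.2,"rx":0,"ry":0,"rz":0,"jaw":1},{"x":0,"y":0,"z":0.2,"rx":0,"ry":0,"rz":0,"jaw":1}]}}

```text
clock: 4.82
tcp_pos: [486.9, -165.2, 205.7]
orientation: [-0.002, -0.067, 0.998, 0.0]
ft_force: [-0.4, -0.8, -0.2]
finger_gap: 0.2
```

Emit:
{"op": "play_rows", "data": {"targets": [{"x":0,"y":0,"z":0.3,"rx":0,"ry":0,"rz":0,"jaw":1},{"x":0,"y":0,"z":0.2,"rx":0,"ry":0,"rz":0,"jaw":1},{"x":0,"y":0,"z":0.2,"rx":0,"ry":0,"rz":0,"jaw":1},{"x":0,"y":0,"z":0.2,"rx":0,"ry":0,"rz":0,"jaw":1},{"x":0,"y":0,"z":0.1,"rx":0,"ry":0,"rz":0,"jaw":1},{"x":0,"y":0,"z":0,"rx":0,"ry":0,"rz":0,"jaw":1},{"x":0,"y":0,"z":0,"rx":0,"ry":0,"rz":0,"jaw":1},{"x":0,"y":0,"z":0,"rx":0,"ry":0,"rz":0,"jaw":1}]}}

```text
clock: 5.48
tcp_pos: [488.4, -165.3, 199.0]
orientation: [0.001, -0.066, 0.998, -0.0]
ft_force: [1.5, 1.4, 2.5]
finger_gap: 0.1
```

Emit:
{"op": "play_rows", "data": {"targets": [{"x":0,"y":0,"z":0.2,"rx":0,"ry":0,"rz":0,"jaw":1},{"x":0,"y":0,"z":0.2,"rx":0,"ry":0,"rz":0,"jaw":1},{"x":0,"y":0,"z":0.2,"rx":0,"ry":0,"rz":0,"jaw":1},{"x":0,"y":0,"z":0.1,"rx":0,"ry":0,"rz":0,"jaw":1},{"x":0,"y":0,"z":0,"rx":0,"ry":0,"rz":0,"jaw":1},{"x":0,"y":0,"z":0,"rx":0,"ry":0,"rz":0,"jaw":1},{"x":0,"y":0,"z":0,"rx":0,"ry":0,"rz":0,"jaw":1},{"x":0,"y":0,"z":0,"rx":0,"ry":0,"rz":0,"jaw":1}]}}

```text
clock: 6.15
tcp_pos: [488.5, -165.5, 195.8]
orientation: [0.003, -0.067, 0.998, -0.001]
ft_force: [-5.3, 8.2, 20.7]
finger_gap: 0.1
```

20 N at z 195.8, far more than the 5 N needed, so the key is on its stop. Release and move to the main key.

Emit:
{"op": "play_rows", "data": {"targets": [{"x":0,"y":0,"z":-0.6,"rx":0,"ry":0,"rz":0,"jaw":1},{"x":0,"y":0,"z":-1.2,"rx":0,"ry":0,"rz":0,"jaw":1},{"x":0,"y":0,"z":-0.6,"rx":0,"ry":0,"rz":0,"jaw":1},{"x":-2.1,"y":0.0,"z":0,"rx":0,"ry":0,"rz":0,"jaw":1},{"x":-2.2,"y":0.0,"z":0,"rx":0,"ry":0,"rz":0,"jaw":1},{"x":-2.2,"y":0,"z":0,"rx":0,"ry":0,"rz":0,"jaw":1},{"x":0,"y":0,"z":0,"rx":0,"ry":0,"rz":0,"jaw":1},{"x":0,"y":0,"z":0,"rx":0,"ry":0,"rz":0,"jaw":1}]}}

```text
clock: 6.82
tcp_pos: [552.2, -156.9, 213.6]
orientation: [-0.002, -0.066, 0.998, 0.0]
ft_force: [-0.2, 0.5, 0.7]
finger_gap: -0.2
```

```bash
python3 - <<'E'
from h import *
s=st(); print(s['clock'],s['p'],s['ft_force']); goto((553,-159.5,206))
E
```

```text
6.8167 [ 552.20166766 -156.86517754  213.60131248] [-0.21991568  0.53001161  0.66500123]
tool shift cm [-0.05 -0.27  0.76] rot deg [0. 0. 0.]
```

Emit:
{"op": "play_rows", "data": {"targets": [{"x":0,"y":-0.25,"z":0.6,"rx":0,"ry":0,"rz":0,"jaw":1},{"x":0,"y":0,"z":0.5,"rx":0,"ry":0,"rz":0,"jaw":1},{"x":0,"y":0,"z":0.3,"rx":0,"ry":0,"rz":0,"jaw":1},{"x":0,"y":0,"z":0.3,"rx":0,"ry":0,"rz":0,"jaw":1},{"x":0,"y":0,"z":0.3,"rx":0,"ry":0,"rz":0,"jaw":1},{"x":0,"y":0,"z":0.2,"rx":0,"ry":0,"rz":0,"jaw":1},{"x":0,"y":0,"z":0.2,"rx":0,"ry":0,"rz":0,"jaw":1},{"x":0,"y":0,"z":0,"rx":0,"ry":0,"rz":0,"jaw":1}]}}

```text
clock: 7.48
tcp_pos: [552.1, -159.8, 195.9]
orientation: [0.002, -0.066, 0.998, -0.001]
ft_force: [-9.3, 4.6, 17.9]
finger_gap: -0.0
```

Emit:
{"op": "play_rows", "data": {"targets": [{"x":0,"y":0,"z":0,"rx":0,"ry":0,"rz":0,"jaw":1},{"x":0,"y":0,"z":0,"rx":0,"ry":0,"rz":0,"jaw":1},{"x":0,"y":0,"z":0,"rx":0,"ry":0,"rz":0,"jaw":1},{"x":0,"y":0,"z":0,"rx":0,"ry":0,"rz":0,"jaw":1},{"x":0,"y":0,"z":0,"rx":0,"ry":0,"rz":0,"jaw":1},{"x":0,"y":0,"z":0,"rx":0,"ry":0,"rz":0,"jaw":1},{"x":0,"y":0,"z":0,"rx":0,"ry":0,"rz":0,"jaw":1},{"x":0,"y":0,"z":0,"rx":0,"ry":0,"rz":0,"jaw":1}]}}

```text
clock: 8.15
tcp_pos: [552.1, -159.8, 195.9]
orientation: [0.002, -0.066, 0.998, -0.001]
ft_force: [-10.2, 5.3, 18.3]
finger_gap: 0.1
```

Both keys bottomed at the same height (195.9 mm) with about 18–20 N. Now up, and look at the bracket from the jack side.

Emit:
{"op": "play_rows", "data": {"targets": [{"x":0,"y":0,"z":-1.5,"rx":0,"ry":0,"rz":0,"jaw":1},{"x":0,"y":0,"z":-2,"rx":0,"ry":0,"rz":0,"jaw":1},{"x":0,"y":2,"z":-2,"rx":0,"ry":0,"rz":0,"jaw":0},{"x":0,"y":3.5,"z":-2,"rx":0,"ry":0,"rz":0,"jaw":0},{"x":0,"y":3.5,"z":-1.5,"rx":0,"ry":0,"rz":0,"jaw":0},{"x":0,"y":3.5,"z":0,"rx":0,"ry":0,"rz":0,"jaw":0},{"x":0,"y":3.0,"z":0,"rx":0,"ry":0,"rz":0,"jaw":0},{"x":0,"y":0,"z":0,"rx":0,"ry":0,"rz":0,"jaw":0}]}}

```text
clock: 8.82
tcp_pos: [531.6, -1.5, 281.4]
orientation: [0.001, -0.068, 0.998, 0.001]
ft_force: [0.0, -1.5, 0.3]
finger_gap: 72.3
```

```bash
python3 look.py pics/w3.png; python3 -c "
import cv2;a=cv2.imread('pics/w3.png');cv2.imwrite('pics/w3c.png',cv2.resize(a[0:250,100:420],None,fx=2.4,fy=2.4,interpolation=2))"
```

```text
8.8167 [531.63  -1.51 281.36] -172.16422334942118 [ 0.37 -0.13  0.01 -0.   -1.71 -0.24] [ 0.03 -1.53  0.29]
key_main_top [405.6, 370.8] 0.19 [442.03 124.58 198.  ]
pad [256.6, 93.9] 0.82 [608.87 -71.92  31.5 ]
```

View pics/w3c.png

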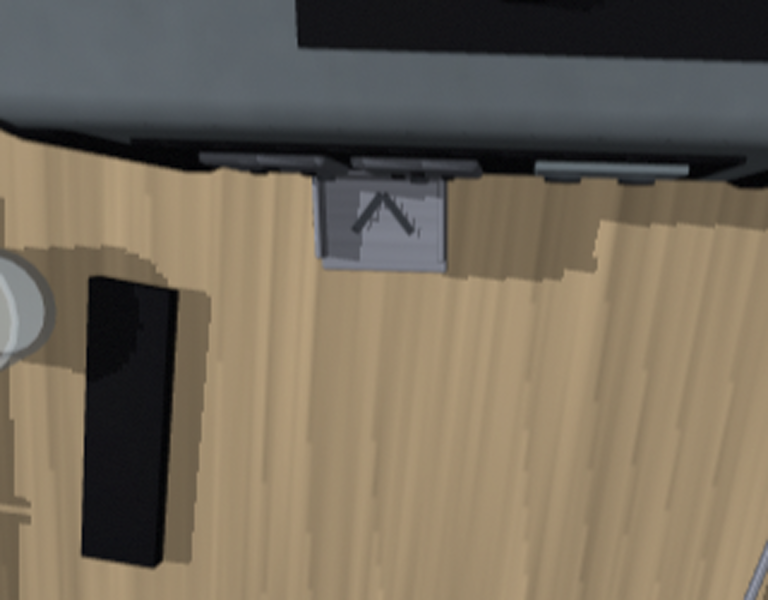

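```bash
python3 - <<'E'
from h import *
np.set_printoptions(precision=1,suppress=True)
s=st()
l,r=[atz('wrist',(u/2.4+100,v/2.4),44.5,s) for u,v in [(321,261),(446,263)]]
print(l,r,np.linalg.norm(l-r)); d=r-l; print('ang',np.degrees(np.arctan2(d[1],d[0])))
for a in (-172.5,-175):
    a=np.radians(a); ux=np.array([np.cos(a),np.sin(a),0]); uy=np.array([-ux[1],ux[0],0]); 
    print('pad',(l+r)/2+20*uy)
# packer angle etc; independent estimate from keys/panel edge (z=180)
l,r=[atz('wrist',(u/2.4+100,v/2.4),180,s) for u,v in [(300,46),(768,59)]]; d=r-l; print('panel ang',np.degrees(np.arctan2(d[1],d[0])))
# top view bracket front edge, scene check
for c in('top','scene'):
    print(c,[d['uv'] for d in landmark_of('pad',c)[:1]], )
print('top bracket front', [atz('top',(130+u/2.5,90+v/2.5),44.5) for u,v in [(548,215),(552,262)]])
# jack
for n in('jack_top','saddle','crossbar'):
    print(n,[ (d['uv'],d['confidence']) for c in('scene','top') for d in landmark_of(n,c)[:1]])
for nm,u,z in [('head c',(271,336),185),('sad c',(348,342),22),('bar',(63,349),209),('head corners',(256,319),185),('',(287,316),185),('',(258,356),185),('',(289,354),185),('plate corners',(230,314),6),('',(370,306),6),('',(374,380),6),('',(233,388),6)]:
    print(nm,atz('top',(130+u[0]/2.5,90+u[1]/2.5),z))
E
```

```text
[629.7 -59.1  44.5] [574.3 -65.7  44.5] 55.74398184424655
ang -173.29329846630475
pad [604.6 -82.2  44.5]
pad [603.7 -82.3  44.5]
panel ang -173.82478829890164
top [[354.4, 188.7]]
scene [[284.0, 203.2]]
top bracket front [array([628. , -56.7,  44.5]), array([572.7, -60.3,  44.5])]
jack_top [([375.1, 226.0], 0.76), ([241.3, 221.4], 0.77)]
saddle [([358.3, 243.7], 0.54), ([267.7, 224.1], 0.83)]
crossbar [([425.1, 274.4], 0.9), ([152.8, 228.6], 0.92)]
head c [480.3 235.2 185. ]
sad c [484.6 177.8  22. ]
bar [467.9 436.6 209. ]
head corners [497.8 250.7 185. ]
 [500.5 219.2 185. ]
 [460.2 248.  185. ]
 [461.8 216.7 185. ]
plate corners [520.4 320.    6. ]
 [528.  154.1   6. ]
 [440.7 149.1   6. ]
 [433.2 314.6   6. ]
```

```bash
python3 - <<'E'
from h import *
goto((481,290,285),-176.7)
E
```

```text
tool shift cm [ 1.19 30.03 -0.38] rot deg [-0.01 -0.01  4.24]
```

Emit:
{"op": "play_rows", "data": {"targets": [{"x":0.15,"y":3.75,"z":0,"rx":0,"ry":0,"rz":0,"jaw":0},{"x":0.15,"y":3.75,"z":-0.05,"rx":0,"ry":0,"rz":0,"jaw":0},{"x":0.15,"y":3.75,"z":-0.05,"rx":0,"ry":0,"rz":0,"jaw":0},{"x":0.15,"y":3.75,"z":-0.05,"rx":0,"ry":0,"rz":0,"jaw":0},{"x":0.15,"y":3.75,"z":-0.05,"rx":0,"ry":0,"rz":0,"jaw":0},{"x":0.15,"y":3.75,"z":-0.05,"rx":0,"ry":0,"rz":0,"jaw":0},{"x":0.15,"y":3.75,"z":-0.05,"rx":0,"ry":0,"rz":0,"jaw":0},{"x":0.15,"y":3.75,"z":-0.05,"rx":0,"ry":0,"rz":4.2,"jaw":0}]}}

```text
clock: 10.08
tcp_pos: [480.1, 291.7, 285.1]
orientation: [0.0, -0.03, 1.0, 0.0]
ft_force: [1.4, 0.3, 0.6]
finger_gap: 85.6
```

Emit:
{"op": "play_rows", "data": {"targets": [{"x":0,"y":0,"z":0,"rx":0,"ry":0,"rz":0,"jaw":0},{"x":0,"y":0,"z":0,"rx":0,"ry":0,"rz":0,"jaw":0},{"x":0,"y":0,"z":0,"rx":0,"ry":0,"rz":0,"jaw":0},{"x":0,"y":0,"z":0,"rx":0,"ry":0,"rz":0,"jaw":0},{"x":0,"y":0,"z":0,"rx":0,"ry":0,"rz":0,"jaw":0},{"x":0,"y":0,"z":0,"rx":0,"ry":0,"rz":0,"jaw":0},{"x":0,"y":0,"z":0,"rx":0,"ry":0,"rz":0,"jaw":0},{"x":0,"y":0,"z":0,"rx":0,"ry":0,"rz":0,"jaw":0}]}}

```text
clock: 10.75
tcp_pos: [480.8, 289.6, 285.0]
orientation: [0.0, -0.029, 1.0, 0.0]
ft_force: [0.9, -0.5, -0.5]
finger_gap: 85.5
```

```bash
python3 - <<'E'
from h import *
np.set_printoptions(precision=2,suppress=True)
s=st(); print(s['clock'],s['p'],np.degrees(np.arctan2(s['R'][1,0],s['R'][0,0])))
a=vision.camera('wrist'); cv2.imwrite('pics/w4.png',a)
for n,z in [('jack_top',185),('saddle',22)]:
    for d in landmark_of(n,'wrist')[:1]: print(n,d['uv'],d['confidence'],atz('wrist',d['uv'],z,s))
E
```

```text
10.75 [480.85 289.58 284.96] -176.65749915516426
jack_top [316.8, 131.9] 0.62 [484.96 236.49 185.  ]
saddle [315.7, 65.3] 0.94 [489.26 179.06  22.  ]
```

View pics/w4.png

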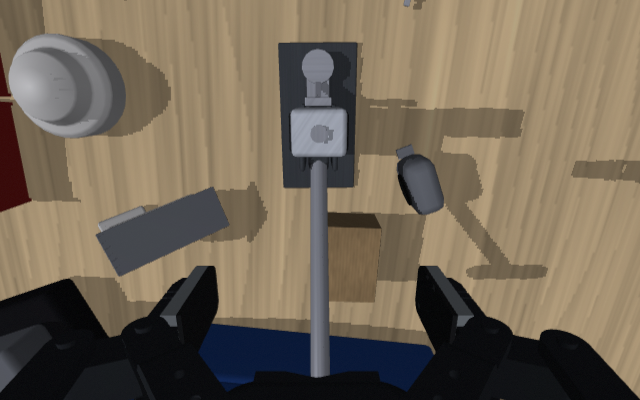

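```bash
python3 - <<'E'
from h import *
s=st(); print(atz('wrist',(319,131.5),185,s),atz('wrist',(318,66),22,s)); 
p=atz('wrist',(319,131.5),185,s); goto((p[0],p[1],142))
E
```

```text
[483.33419882 236.40955309 185.        ] [486.564021   179.89527333  22.        ]
tool shift cm [ 0.05 -5.35 14.28] rot deg [0. 0. 0.]
```

Head centre is at (319,131) px, which is (483,236), and it is aligned with the jaws. Descend and grasp.

Emit:
{"op": "play_rows", "data": {"targets": [{"x":0,"y":-1.8,"z":0,"rx":0,"ry":0,"rz":0,"jaw":0},{"x":0.05,"y":-1.8,"z":0,"rx":0,"ry":0,"rz":0,"jaw":0},{"x":0,"y":-1.75,"z":1,"rx":0,"ry":0,"rz":0,"jaw":0},{"x":0,"y":0,"z":2.5,"rx":0,"ry":0,"rz":0,"jaw":0},{"x":0,"y":0,"z":3,"rx":0,"ry":0,"rz":0,"jaw":0},{"x":0,"y":0,"z":3,"rx":0,"ry":0,"rz":0,"jaw":0},{"x":0,"y":0,"z":3,"rx":0,"ry":0,"rz":0,"jaw":0},{"x":0,"y":0,"z":1.8,"rx":0,"ry":0,"rz":0,"jaw":0}]}}

```text
clock: 11.57
tcp_pos: [482.3, 234.6, 138.5]
orientation: [-0.001, -0.029, 1.0, -0.001]
ft_force: [0.6, 0.5, -1.5]
finger_gap: 85.4
```

Emit:
{"op": "play_rows", "data": {"targets": [{"x":0,"y":0,"z":0,"rx":0,"ry":0,"rz":0,"jaw":0},{"x":0,"y":0,"z":0,"rx":0,"ry":0,"rz":0,"jaw":0.3},{"x":0,"y":0,"z":0,"rx":0,"ry":0,"rz":0,"jaw":0.4},{"x":0,"y":0,"z":0,"rx":0,"ry":0,"rz":0,"jaw":0.5},{"x":0,"y":0,"z":0,"rx":0,"ry":0,"rz":0,"jaw":1},{"x":0,"y":0,"z":0,"rx":0,"ry":0,"rz":0,"jaw":1},{"x":0,"y":0,"z":0,"rx":0,"ry":0,"rz":0,"jaw":1},{"x":0,"y":0,"z":0,"rx":0,"ry":0,"rz":0,"jaw":1}]}}

```text
clock: 12.23
tcp_pos: [483.8, 236.9, 143.8]
orientation: [0.001, -0.03, 1.0, 0.001]
ft_force: [-3.7, -0.5, 6.3]
finger_gap: 39.5
```

```bash
python3 - <<'E'
from h import *
s=st(); print(s['clock'],s['p'],s['ft_force'],s['torque'],s['finger_gap'],np.degrees(np.arctan2(s['R'][1,0],s['R'][0,0])))
E
```

```text
12.2333 [483.787897   236.9248117  143.84954344] [-3.73275687 -0.48160342  6.32964443] [-0.18064318  0.95981503 -0.01341387] 39.45876361192501 -176.59734339927473
```

Emit:
{"op": "play_rows", "data": {"targets": [{"x":0,"y":0,"z":-0.3,"rx":0,"ry":0,"rz":0,"jaw":1},{"x":0,"y":0,"z":-0.5,"rx":0,"ry":0,"rz":0,"jaw":1},{"x":0,"y":0,"z":-0.7,"rx":0,"ry":0,"rz":0,"jaw":1},{"x":0,"y":0,"z":-0.8,"rx":0,"ry":0,"rz":0,"jaw":1},{"x":0,"y":0,"z":-0.7,"rx":0,"ry":0,"rz":0,"jaw":1},{"x":0,"y":0,"z":0,"rx":0,"ry":0,"rz":0,"jaw":1},{"x":0,"y":0,"z":0,"rx":0,"ry":0,"rz":0,"jaw":1},{"x":0,"y":0,"z":0,"rx":0,"ry":0,"rz":0,"jaw":1}]}}

```text
clock: 12.9
tcp_pos: [483.1, 236.6, 171.3]
orientation: [-0.0, -0.029, 1.0, -0.0]
ft_force: [0.2, -0.0, -10.1]
finger_gap: 39.5
```

```bash
cat > look2.py <<'E'
from h import *
import sys
np.set_printoptions(precision=2,suppress=True)
s=st(); print(s['clock'],s['p'],np.degrees(np.arctan2(s['R'][1,0],s['R'][0,0])),s['ft_force'],s['torque'],s['finger_gap'],'z',s['R'][:,2])
cv2.imwrite(sys.argv[1],vision.camera('wrist')); z=22+float(sys.argv[2])
for n,zz in [('saddle',z),('pad',44.5)]:
  for d in landmark_of(n,'wrist')[:1]: w=atz('wrist',d['uv'],zz,s); print(n,d['uv'],d['confidence'],w,'tool',s['R'].T@(w-s['p']))
E
python3 look2.py pics/w5.png 30; python3 - <<'E'
from h import *
goto((590.4,36.2,171),-173.5)
E
```

```text
12.9 [483.09 236.63 171.34] -176.61916791952981 [  0.24  -0.04 -10.05] [-0.14  0.   -0.01] 39.471391004688655 z [-0. -0. -1.]
saddle [316.8, 124.0] 0.92 [487.33 179.44  52.  ] tool [ -0.95 -57.33 119.35]
tool shift cm [-9.530e+00 -2.062e+01  2.000e-02] rot deg [-0.04 -0.05 -3.12]
```

View pics/w5.png

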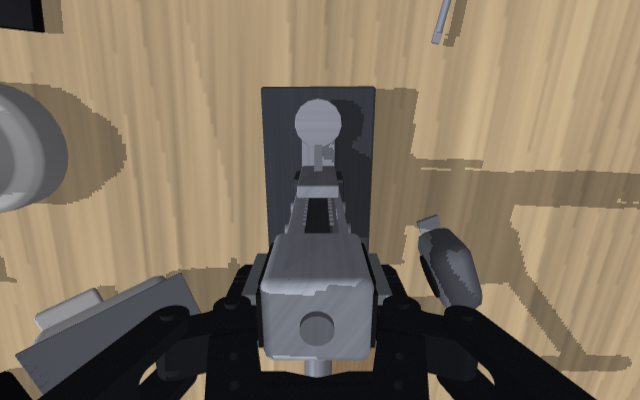

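The jack hangs level, with the saddle at (318,121), which is 58 mm ahead in the tool frame. Carry it to the standoff.

Emit:
{"op": "play_rows", "data": {"targets": [{"x":-0.3,"y":-0.6,"z":0,"rx":0,"ry":0,"rz":0,"jaw":1},{"x":-0.6,"y":-1.2,"z":0,"rx":0,"ry":0,"rz":0,"jaw":1},{"x":-0.7,"y":-1.5,"z":0,"rx":0,"ry":0,"rz":0,"jaw":1},{"x":-0.8,"y":-1.7,"z":0,"rx":0,"ry":0,"rz":0,"jaw":1},{"x":-0.8,"y":-1.7,"z":0,"rx":0,"ry":0,"rz":0,"jaw":1},{"x":-0.8,"y":-1.7,"z":0,"rx":0,"ry":0,"rz":0,"jaw":1},{"x":-0.8,"y":-1.7,"z":0,"rx":0,"ry":0,"rz":0,"jaw":1},{"x":-0.8,"y":-1.7,"z":0,"rx":0,"ry":0,"rz":0,"jaw":1}]}}

```text
clock: 13.72
tcp_pos: [546.6, 120.8, 171.6]
orientation: [-0.0, -0.029, 1.0, -0.0]
ft_force: [0.5, 0.0, -10.0]
finger_gap: 39.2
```

Emit:
{"op": "play_rows", "data": {"targets": [{"x":-0.8,"y":-1.7,"z":0,"rx":0,"ry":0,"rz":0,"jaw":1},{"x":-0.8,"y":-1.7,"z":0,"rx":0,"ry":0,"rz":0,"jaw":1},{"x":-0.8,"y":-1.7,"z":0,"rx":0,"ry":0,"rz":0,"jaw":1},{"x":-0.7,"y":-1.6,"z":0,"rx":0,"ry":0,"rz":0,"jaw":1},{"x":-0.5,"y":-1.3,"z":0,"rx":0,"ry":0,"rz":0,"jaw":1},{"x":-0.3,"y":-0.8,"z":0,"rx":0,"ry":0,"rz":-1,"jaw":1},{"x":0,"y":0,"z":0,"rx":0,"ry":0,"rz":-1.1,"jaw":1},{"x":0,"y":0,"z":0,"rx":0,"ry":0,"rz":-1,"jaw":1}]}}

```text
clock: 14.38
tcp_pos: [590.3, 35.8, 171.3]
orientation: [-0.0, -0.057, 0.998, -0.0]
ft_force: [-0.7, 0.9, -8.9]
finger_gap: 39.4
```

Emit:
{"op": "play_rows", "data": {"targets": [{"x":0,"y":0,"z":0.5,"rx":0,"ry":0,"rz":0,"jaw":1},{"x":0,"y":0,"z":0.5,"rx":0,"ry":0,"rz":0,"jaw":1},{"x":0,"y":0,"z":0.5,"rx":0,"ry":0,"rz":0,"jaw":1},{"x":0,"y":0,"z":0.4,"rx":0,"ry":0,"rz":0,"jaw":1},{"x":0,"y":0,"z":0.3,"rx":0,"ry":0,"rz":0,"jaw":1},{"x":0,"y":0,"z":0,"rx":0,"ry":0,"rz":0,"jaw":1},{"x":0,"y":0,"z":0,"rx":0,"ry":0,"rz":0,"jaw":1},{"x":0,"y":0,"z":0,"rx":0,"ry":0,"rz":0,"jaw":1}]}}

```text
clock: 15.05
tcp_pos: [590.5, 36.6, 150.2]
orientation: [0.0, -0.057, 0.998, -0.0]
ft_force: [0.0, 0.6, -9.3]
finger_gap: 39.4
```

```bash
python3 look2.py pics/w6.png 5; python3 -c "
import cv2;a=cv2.imread('pics/w6.png');cv2.imwrite('pics/w6c.png',cv2.resize(a[0:260,180:460],None,fx=2.3,fy=2.3,interpolation=2))"
```

```text
15.05 [590.49  36.64 150.17] -173.51071406927488 [ 0.    0.62 -9.27] [-0.11 -0.07  0.01] 39.40520518734331 z [ 0. -0. -1.]
saddle [316.4, 123.0] 0.63 [598.39 -20.73  27.  ] tool [ -1.29 -57.88 123.18]
pad [315.3, 47.7] 0.78 [604.79 -70.37  44.5 ] tool [  -2.05 -107.92  105.69]
```

View pics/w6c.png

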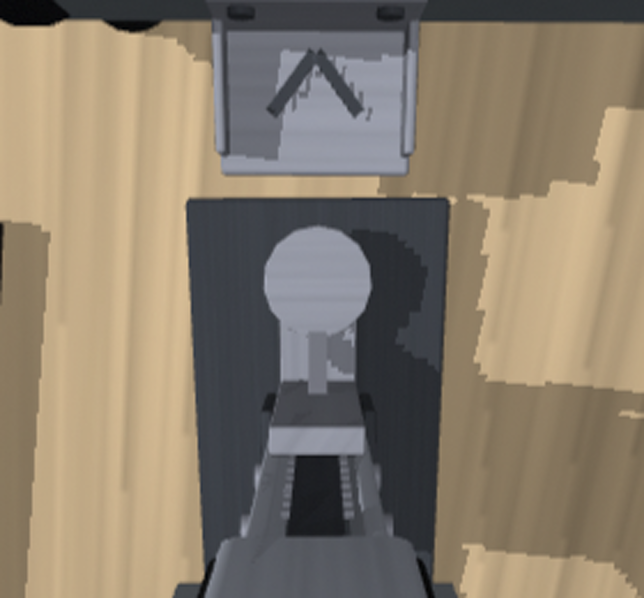

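```bash
python3 - <<'E'
from h import *
np.set_printoptions(precision=1,suppress=True)
s=st(); f=lambda u,v,z: s['R'].T@(atz('wrist',(180+u/2.3,v/2.3),z,s)-s['p'])
print('saddle',f(317,281,27),'edges',f(264,281,27)[0],f(371,281,27)[0])
for v in (158,174): print('front L,R',f(221,v,44.5),f(410,v,44.5))
print('case face row 20 z~45', f(315,20,45))
m=vision.camera_model('wrist');print(s['R'].T@(s['R']@np.array(m['hand_eye'])[:3,3]))
E
```

```text
saddle [ -0.2 -58.5 123.2] edges -17.69307890944875 17.613538276746304
front L,R [-28.7 -94.9 105.7] [ 27.1 -94.9 105.7]
front L,R [-28.8 -90.5 105.7] [ 27.2 -90.5 105.7]
case face row 20 z~45 [  -1.  -130.9  105.2]
[  -1.5  -75.1 -142.5]
```

Saddle and bracket are aligned laterally and in yaw. The pad centre is about 110 mm ahead of the TCP and the saddle 58.5 mm, so I slide 51.5 mm at 4 mm lift. The earlier pad figure, about 8 mm off, paired a picture with a pose read later, so I discard it.

Emit:
{"op": "play_rows", "data": {"targets": [{"x":-0.06,"y":0,"z":0.24,"rx":0,"ry":0,"rz":0,"jaw":1},{"x":0,"y":-0.4,"z":0,"rx":0,"ry":0,"rz":0,"jaw":1},{"x":0,"y":-0.7,"z":0,"rx":0,"ry":0,"rz":0,"jaw":1},{"x":0,"y":-0.7,"z":0,"rx":0,"ry":0,"rz":0,"jaw":1},{"x":0,"y":-0.7,"z":0,"rx":0,"ry":0,"rz":0,"jaw":1},{"x":0,"y":-0.5,"z":0,"rx":0,"ry":0,"rz":0,"jaw":1},{"x":0,"y":-0.2,"z":0,"rx":0,"ry":0,"rz":0,"jaw":1},{"x":0,"y":0,"z":0,"rx":0,"ry":0,"rz":0,"jaw":1}]}}

```text
clock: 15.87
tcp_pos: [594.6, 4.1, 147.4]
orientation: [0.0, -0.056, 0.998, -0.0]
ft_force: [0.6, 1.0, -9.2]
finger_gap: 39.3
```

Emit:
{"op": "play_rows", "data": {"targets": [{"x":0,"y":-0.4,"z":0,"rx":0,"ry":0,"rz":0,"jaw":1},{"x":0,"y":-0.5,"z":0,"rx":0,"ry":0,"rz":0,"jaw":1},{"x":0,"y":-0.5,"z":0,"rx":0,"ry":0,"rz":0,"jaw":1},{"x":0,"y":-0.4,"z":0,"rx":0,"ry":0,"rz":0,"jaw":1},{"x":0,"y":-0.15,"z":0,"rx":0,"ry":0,"rz":0,"jaw":1},{"x":0,"y":0,"z":0,"rx":0,"ry":0,"rz":0,"jaw":1},{"x":0,"y":0,"z":0,"rx":0,"ry":0,"rz":0,"jaw":1},{"x":0,"y":0,"z":0,"rx":0,"ry":0,"rz":0,"jaw":1}]}}

```text
clock: 16.53
tcp_pos: [596.8, -14.4, 147.4]
orientation: [0.0, -0.057, 0.998, 0.0]
ft_force: [1.6, 0.2, -9.8]
finger_gap: 39.3
```

```bash
python3 look2.py pics/w7.png 4; python3 -c "
import cv2;a=cv2.imread('pics/w7.png');cv2.imwrite('pics/w7c.png',cv2.resize(a[0:260,180:460],None,fx=2.3,fy=2.3,interpolation=2))"
```

```text
16.5333 [596.75 -14.36 147.43] -173.50793541008085 [ 1.6   0.16 -9.84] [-0.21 -0.01  0.  ] 39.28341642533909 z [ 0.  0. -1.]
pad [319.0, 122.9] 0.66 [602.95 -73.29  44.5 ] tool [  0.52 -59.26 102.92]
```

View pics/w7c.png

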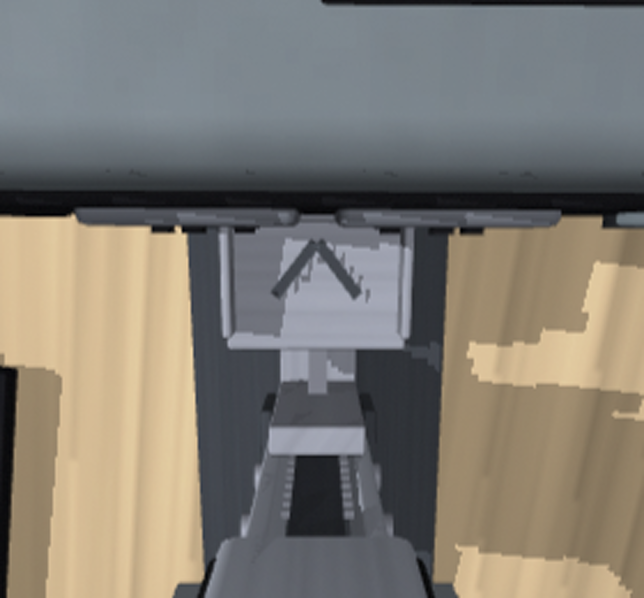

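Bracket and jack are both centred at column 317. The bracket front is about 39 mm ahead of the TCP, so the pad is at about 59 mm against 58.5 mm for the saddle. Set down and release.

Emit:
{"op": "play_rows", "data": {"targets": [{"x":0,"y":0,"z":0.15,"rx":0,"ry":0,"rz":0,"jaw":1},{"x":0,"y":0,"z":0.15,"rx":0,"ry":0,"rz":0,"jaw":1},{"x":0,"y":0,"z":0.08,"rx":0,"ry":0,"rz":0,"jaw":1},{"x":0,"y":0,"z":0,"rx":0,"ry":0,"rz":0,"jaw":1},{"x":0,"y":0,"z":0,"rx":0,"ry":0,"rz":0,"jaw":1},{"x":0,"y":0,"z":0,"rx":0,"ry":0,"rz":0,"jaw":1},{"x":0,"y":0,"z":0,"rx":0,"ry":0,"rz":0,"jaw":1},{"x":0,"y":0,"z":0,"rx":0,"ry":0,"rz":0,"jaw":1}]}}

```text
clock: 17.35
tcp_pos: [596.9, -14.7, 144.3]
orientation: [0.0, -0.057, 0.998, -0.0]
ft_force: [-2.7, -1.8, -2.3]
finger_gap: 39.5
```

Emit:
{"op": "play_rows", "data": {"targets": [{"x":0,"y":0,"z":0.08,"rx":0,"ry":0,"rz":0,"jaw":1},{"x":0,"y":0,"z":0,"rx":0,"ry":0,"rz":0,"jaw":1},{"x":0,"y":0,"z":0,"rx":0,"ry":0,"rz":0,"jaw":0.5},{"x":0,"y":0,"z":0,"rx":0,"ry":0,"rz":0,"jaw":0.3},{"x":0,"y":0,"z":0,"rx":0,"ry":0,"rz":0,"jaw":0},{"x":0,"y":0,"z":0,"rx":0,"ry":0,"rz":0,"jaw":0},{"x":0,"y":0,"z":0,"rx":0,"ry":0,"rz":0,"jaw":0},{"x":0,"y":0,"z":0,"rx":0,"ry":0,"rz":0,"jaw":0}]}}

```text
clock: 18.02
tcp_pos: [596.9, -14.4, 142.9]
orientation: [0.0, -0.057, 0.998, -0.0]
ft_force: [-0.5, -0.6, 0.4]
finger_gap: 85.4
```

Emit:
{"op": "play_rows", "data": {"targets": [{"x":0,"y":0,"z":-0.5,"rx":0,"ry":0,"rz":0,"jaw":0},{"x":0,"y":0,"z":-1.5,"rx":0,"ry":0,"rz":0,"jaw":0},{"x":0,"y":0,"z":-2,"rx":0,"ry":0,"rz":0,"jaw":0},{"x":0,"y":0,"z":-3,"rx":0,"ry":0,"rz":0,"jaw":0},{"x":0,"y":0,"z":-3,"rx":0,"ry":0,"rz":0,"jaw":0},{"x":0,"y":0,"z":-2,"rx":0,"ry":0,"rz":0,"jaw":0},{"x":0,"y":0,"z":0,"rx":0,"ry":0,"rz":0,"jaw":0},{"x":0,"y":0,"z":0,"rx":0,"ry":0,"rz":0,"jaw":0}]}}

```text
clock: 18.68
tcp_pos: [597.3, -14.4, 264.7]
orientation: [0.002, -0.057, 0.998, 0.0]
ft_force: [-0.1, 0.7, -0.7]
finger_gap: 85.6
```

```bash
python3 - <<'E'
from h import *
np.set_printoptions(precision=2,suppress=True)
s=st(); print(s['clock'],s['p'],s['ft_force'])
for c in ('scene','top'): cv2.imwrite(f'pics/{c}8.png',vision.camera(c))
g={}
for n,z in (('crossbar',209),('jack_top',185),('pad',44.5)):
    for c in ('scene','top'):
        for d in landmark_of(n,c)[:1]: print(n,c,d['uv'],d['confidence'],atz(c,d['uv'],z)); g[n,c]=ray(c,d['uv'])
    if (n,'top') in g and (n,'scene') in g: print(tri([g[n,'top'],g[n,'scene']]))
a=np.radians(-83.5); h=np.array([np.cos(a),np.sin(a),0]); m=np.array([596.9,-14.7,0]); print('bar pred up',m-202*h,'down',m-240*h)
goto(m-202*h+[0,0,240])
E
```

```text
18.6833 [597.27 -14.37 264.69] [-0.08  0.72 -0.73]
crossbar scene [338.3, 223.3] 0.68 [572.27 186.07 209.  ]
jack_top scene [338.2, 331.1] 0.67 [744.56 440.68 185.  ]
pad scene [283.7, 202.2] 0.57 [612.07 -67.34  44.5 ]
pad top [351.8, 186.1] 0.64 [598.17 -63.66  44.5 ]
(array([604.7 , -68.34,  35.66]), [np.float64(6.457032454102724), np.float64(6.457032454102834)])
bar pred up [574.03 186.     0.  ] down [569.73 223.76   0.  ]
tool shift cm [-0.03 20.18  2.21] rot deg [0. 0. 0.]
```

Emit:
{"op": "play_rows", "data": {"targets": [{"x":0,"y":2,"z":0,"rx":0,"ry":0,"rz":0,"jaw":1},{"x":0,"y":3.5,"z":0,"rx":0,"ry":0,"rz":0,"jaw":1},{"x":0,"y":3.8,"z":0,"rx":0,"ry":0,"rz":0,"jaw":1},{"x":0,"y":3.8,"z":0,"rx":0,"ry":0,"rz":0,"jaw":1},{"x":0,"y":3.7,"z":0,"rx":0,"ry":0,"rz":0,"jaw":1},{"x":0,"y":2.4,"z":0,"rx":0,"ry":0,"rz":0,"jaw":1},{"x":0,"y":1,"z":1,"rx":0,"ry":0,"rz":0,"jaw":1},{"x":0,"y":0,"z":1,"rx":0,"ry":0,"rz":0,"jaw":1}]}}

```text
clock: 19.75
tcp_pos: [573.6, 188.4, 242.1]
orientation: [0.0, -0.058, 0.998, 0.0]
ft_force: [-0.7, -0.0, -0.4]
finger_gap: -0.0
```

Emit:
{"op": "play_rows", "data": {"targets": [{"x":0,"y":0,"z":0,"rx":0,"ry":0,"rz":0,"jaw":1},{"x":0,"y":0,"z":0,"rx":0,"ry":0,"rz":0,"jaw":1},{"x":0,"y":0,"z":0,"rx":0,"ry":0,"rz":0,"jaw":1},{"x":0,"y":0,"z":0,"rx":0,"ry":0,"rz":0,"jaw":1},{"x":0,"y":0,"z":0,"rx":0,"ry":0,"rz":0,"jaw":1},{"x":0,"y":0,"z":0,"rx":0,"ry":0,"rz":0,"jaw":1},{"x":0,"y":0,"z":0,"rx":0,"ry":0,"rz":0,"jaw":1},{"x":0,"y":0,"z":0,"rx":0,"ry":0,"rz":0,"jaw":1}]}}

```text
clock: 20.42
tcp_pos: [574.0, 186.0, 243.0]
orientation: [0.0, -0.056, 0.998, 0.0]
ft_force: [0.7, 0.9, -1.3]
finger_gap: 0.1
```

```bash
python3 - <<'E'
from h import *
np.set_printoptions(precision=2,suppress=True)
s=st(); print(s['clock'],s['p'],s['ft_force'])
a=np.radians(-83.5); h=np.array([np.cos(a),np.sin(a),0]); m=np.array([596.9,-14.7,0])
goto(m-202*h+[0,0,222])
t=np.linspace(.6,-.05,17); b=20+220*np.cos(t); z=96+220*np.sin(t)
print(np.c_[np.diff(b)/10,-np.diff(z)/10])
vision.camera('wrist'); print([(d['uv'],d['confidence'],atz('wrist',d['uv'],209,s)) for d in landmark_of('crossbar','wrist')[:1]])
E
```

```text
20.4167 [573.99 186.05 242.96] [ 0.69  0.93 -1.3 ]
tool shift cm [-0.   -0.01  2.1 ] rot deg [0. 0. 0.]
[[ 0.49  0.75]
 [ 0.46  0.77]
 [ 0.43  0.78]
 [ 0.39  0.8 ]
 [ 0.36  0.82]
 [ 0.33  0.83]
 [ 0.29  0.84]
 [ 0.26  0.86]
 [ 0.23  0.86]
 [ 0.19  0.87]
 [ 0.15  0.88]
 [ 0.12  0.89]
 [ 0.08  0.89]
 [ 0.05  0.89]
 [ 0.01  0.89]
 [-0.03  0.89]]
[([319.5, 238.4], 0.96, array([573.71, 185.2 , 209.  ]))]
```

Emit:
{"op": "play_rows", "data": {"targets": [{"x":0,"y":0,"z":0.8,"rx":0,"ry":0,"rz":0,"jaw":1},{"x":0,"y":0,"z":0.8,"rx":0,"ry":0,"rz":0,"jaw":1},{"x":0,"y":0,"z":0.5,"rx":0,"ry":0,"rz":0,"jaw":1},{"x":0,"y":0.49,"z":0.75,"rx":0,"ry":0,"rz":0,"jaw":1},{"x":0,"y":0.46,"z":0.77,"rx":0,"ry":0,"rz":0,"jaw":1},{"x":0,"y":0.43,"z":0.78,"rx":0,"ry":0,"rz":0,"jaw":1},{"x":0,"y":0.39,"z":0.8,"rx":0,"ry":0,"rz":0,"jaw":1},{"x":0,"y":0.36,"z":0.82,"rx":0,"ry":0,"rz":0,"jaw":1}]}}

```text
clock: 21.18
tcp_pos: [571.5, 208.4, 182.0]
orientation: [0.0, -0.057, 0.998, 0.0]
ft_force: [-0.3, 1.4, 3.1]
finger_gap: -0.1
```

Emit:
{"op": "play_rows", "data": {"targets": [{"x":0,"y":0.33,"z":0.83,"rx":0,"ry":0,"rz":0,"jaw":1},{"x":0,"y":0.29,"z":0.84,"rx":0,"ry":0,"rz":0,"jaw":1},{"x":0,"y":0.26,"z":0.86,"rx":0,"ry":0,"rz":0,"jaw":1},{"x":0,"y":0.23,"z":0.86,"rx":0,"ry":0,"rz":0,"jaw":1},{"x":0,"y":0.19,"z":0.87,"rx":0,"ry":0,"rz":0,"jaw":1},{"x":0,"y":0.15,"z":0.88,"rx":0,"ry":0,"rz":0,"jaw":1},{"x":0,"y":0.12,"z":0.89,"rx":0,"ry":0,"rz":0,"jaw":1},{"x":0,"y":0.08,"z":0.89,"rx":0,"ry":0,"rz":0,"jaw":1}]}}

```text
clock: 21.85
tcp_pos: [569.6, 223.8, 112.4]
orientation: [-0.0, -0.057, 0.998, -0.0]
ft_force: [0.3, 1.8, 2.9]
finger_gap: 0.1
```

Emit:
{"op": "play_rows", "data": {"targets": [{"x":0,"y":0.05,"z":0.89,"rx":0,"ry":0,"rz":0,"jaw":1},{"x":0,"y":0,"z":0.89,"rx":0,"ry":0,"rz":0,"jaw":1},{"x":0,"y":0,"z":0.7,"rx":0,"ry":0,"rz":0,"jaw":1},{"x":0,"y":0,"z":0.2,"rx":0,"ry":0,"rz":0,"jaw":1},{"x":0,"y":0,"z":0,"rx":0,"ry":0,"rz":0,"jaw":1},{"x":0,"y":0,"z":0,"rx":0,"ry":0,"rz":0,"jaw":1},{"x":0,"y":0,"z":0,"rx":0,"ry":0,"rz":0,"jaw":1},{"x":0,"y":0,"z":0,"rx":0,"ry":0,"rz":0,"jaw":1}]}}

```text
clock: 22.52
tcp_pos: [569.7, 224.4, 87.2]
orientation: [0.0, -0.057, 0.998, 0.0]
ft_force: [-2.1, 2.2, 6.1]
finger_gap: 0.1
```

Emit:
{"op": "play_rows", "data": {"targets": [{"x":0,"y":0,"z":0.2,"rx":0,"ry":0,"rz":0,"jaw":1},{"x":0,"y":0,"z":0.2,"rx":0,"ry":0,"rz":0,"jaw":1},{"x":0,"y":0,"z":0,"rx":0,"ry":0,"rz":0,"jaw":1},{"x":0,"y":0,"z":0,"rx":0,"ry":0,"rz":0,"jaw":1},{"x":0,"y":0,"z":0,"rx":0,"ry":0,"rz":0,"jaw":1},{"x":0,"y":0,"z":0,"rx":0,"ry":0,"rz":0,"jaw":1},{"x":0,"y":0,"z":0,"rx":0,"ry":0,"rz":0,"jaw":1},{"x":0,"y":0,"z":0,"rx":0,"ry":0,"rz":0,"jaw":1}]}}

```text
clock: 23.18
tcp_pos: [569.8, 224.4, 84.4]
orientation: [0.001, -0.057, 0.998, 0.0]
ft_force: [-5.1, 2.3, 9.6]
finger_gap: -0.1
```

Emit:
{"op": "play_rows", "data": {"targets": [{"x":0,"y":0,"z":0.2,"rx":0,"ry":0,"rz":0,"jaw":1},{"x":0,"y":0,"z":0,"rx":0,"ry":0,"rz":0,"jaw":1},{"x":0,"y":0,"z":0,"rx":0,"ry":0,"rz":0,"jaw":1},{"x":0,"y":0,"z":0,"rx":0,"ry":0,"rz":0,"jaw":1},{"x":0,"y":0,"z":0,"rx":0,"ry":0,"rz":0,"jaw":1},{"x":0,"y":0,"z":0,"rx":0,"ry":0,"rz":0,"jaw":1},{"x":0,"y":0,"z":0,"rx":0,"ry":0,"rz":0,"jaw":1},{"x":0,"y":0,"z":0,"rx":0,"ry":0,"rz":0,"jaw":1}]}}

```text
clock: 23.85
tcp_pos: [570.1, 224.4, 83.7]
orientation: [0.001, -0.057, 0.998, 0.0]
ft_force: [-7.0, 1.5, 15.0]
finger_gap: 0.2
```

```bash
python3 - <<'E'
from h import *
s=st(); print(s['p'],s['ft_force'])
a=vision.camera('scene'); cv2.imwrite('pics/scene9.png',cv2.resize(a[120:290,220:420],None,fx=3,fy=3,interpolation=2))
E
```

```text
[570.08091068 224.43800557  83.70788956] [-6.95875713  1.45937669 15.0321675 ]
```

View pics/scene9.png

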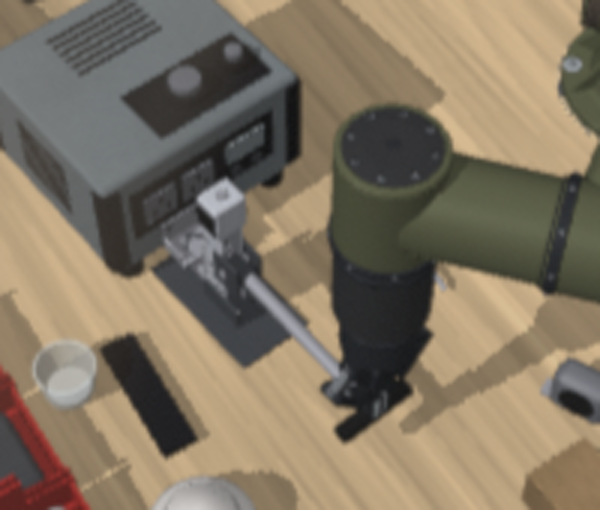

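The handle is on its stop (z about 84, 15 N) and the jack stands flat under the bracket. Let it up along the reversed arc, then stroke two.

Emit:
{"op": "play_rows", "data": {"targets": [{"x":0,"y":0,"z":-0.6,"rx":0,"ry":0,"rz":0,"jaw":1},{"x":0,"y":-0.0,"z":-1.6,"rx":0,"ry":0,"rz":0,"jaw":1},{"x":0,"y":-0.15,"z":-1.8,"rx":0,"ry":0,"rz":0,"jaw":1},{"x":0,"y":-0.27,"z":-1.77,"rx":0,"ry":0,"rz":0,"jaw":1},{"x":0,"y":-0.42,"z":-1.73,"rx":0,"ry":0,"rz":0,"jaw":1},{"x":0,"y":-0.55,"z":-1.7,"rx":0,"ry":0,"rz":0,"jaw":1},{"x":0,"y":-0.69,"z":-1.65,"rx":0,"ry":0,"rz":0,"jaw":1},{"x":0,"y":-0.82,"z":-1.58,"rx":0,"ry":0,"rz":0,"jaw":1}]}}

```text
clock: 24.57
tcp_pos: [572.6, 194.3, 205.1]
orientation: [-0.001, -0.056, 0.998, -0.001]
ft_force: [1.5, 0.8, 2.0]
finger_gap: 0.2
```

Emit:
{"op": "play_rows", "data": {"targets": [{"x":0,"y":-0.95,"z":-1.5,"rx":0,"ry":0,"rz":0,"jaw":1},{"x":0,"y":0,"z":-0.9,"rx":0,"ry":0,"rz":0,"jaw":1},{"x":0,"y":0,"z":0,"rx":0,"ry":0,"rz":0,"jaw":1},{"x":0,"y":0,"z":0,"rx":0,"ry":0,"rz":0,"jaw":1},{"x":0,"y":0,"z":0,"rx":0,"ry":0,"rz":0,"jaw":1},{"x":0,"y":0,"z":0,"rx":0,"ry":0,"rz":0,"jaw":1},{"x":0,"y":0,"z":0,"rx":0,"ry":0,"rz":0,"jaw":1},{"x":0,"y":0,"z":0,"rx":0,"ry":0,"rz":0,"jaw":1}]}}

```text
clock: 25.23
tcp_pos: [573.7, 186.2, 228.1]
orientation: [-0.001, -0.057, 0.998, -0.0]
ft_force: [0.2, -0.9, -0.4]
finger_gap: 0.1
```

```bash
cat > cb.py <<'E'
from h import *
np.set_printoptions(precision=2,suppress=True)
s=st(); print(s['clock'],s['p'],s['ft_force'])
for c in('wrist','top','scene'): vision.camera(c)
for n,c in (('crossbar','wrist'),('jack_top','top'),('jack_top','scene'),('crossbar','top'),('pad','top'),('key_main_top','top'),('key_out_top','top')):
    print(n,c,[(d['uv'],round(d['confidence'],2),atz(c,d['uv'],{'c':209,'j':185,'p':44.5,'k':198}[n[0]],s)) for d in landmark_of(n,c)[:1]])
a=np.radians(-83.5); h=np.array([np.cos(a),np.sin(a),0]); m=np.array([596.9,-14.7,0])
goto(m-202*h+[0,0,222])
E
python3 cb.py
```

```text
25.2333 [573.7  186.17 228.09] [ 0.24 -0.87 -0.39]
crossbar wrist [([322.8, 248.3], 0.79, array([571.93, 184.4 , 209.  ]))]
jack_top top [([339.1, 179.5], 0.85, array([592.91, -22.14, 185.  ]))]
jack_top scene [([292.2, 184.5], 0.9, array([601.04, -18.94, 185.  ]))]
crossbar top [([257.5, 187.4], 0.88, array([570.9, 183.9, 209. ]))]
pad top [([355.5, 185.3], 0.63, array([600.39, -74.42,  44.5 ]))]
key_main_top top [([393.2, 191.1], 0.5, array([ 559.19, -158.06,  198.  ]))]
key_out_top top [([399.3, 224.0], 0.41, array([ 475.74, -170.53,  198.  ]))]
tool shift cm [-0.01 -0.    0.69] rot deg [0. 0. 0.]
```

Emit:
{"op": "play_rows", "data": {"targets": [{"x":0,"y":0,"z":0.4,"rx":0,"ry":0,"rz":0,"jaw":1},{"x":0,"y":0,"z":0.3,"rx":0,"ry":0,"rz":0,"jaw":1},{"x":0,"y":0,"z":0.1,"rx":0,"ry":0,"rz":0,"jaw":1},{"x":0,"y":0.49,"z":0.75,"rx":0,"ry":0,"rz":0,"jaw":1},{"x":0,"y":0.46,"z":0.77,"rx":0,"ry":0,"rz":0,"jaw":1},{"x":0,"y":0.43,"z":0.78,"rx":0,"ry":0,"rz":0,"jaw":1},{"x":0,"y":0.39,"z":0.8,"rx":0,"ry":0,"rz":0,"jaw":1},{"x":0,"y":0.36,"z":0.82,"rx":0,"ry":0,"rz":0,"jaw":1}]}}

```text
clock: 26.4
tcp_pos: [571.5, 208.0, 180.9]
orientation: [0.0, -0.057, 0.998, 0.0]
ft_force: [-0.8, 2.3, 4.2]
finger_gap: 0.3
```

Emit:
{"op": "play_rows", "data": {"targets": [{"x":0,"y":0.33,"z":0.83,"rx":0,"ry":0,"rz":0,"jaw":1},{"x":0,"y":0.29,"z":0.84,"rx":0,"ry":0,"rz":0,"jaw":1},{"x":0,"y":0.26,"z":0.86,"rx":0,"ry":0,"rz":0,"jaw":1},{"x":0,"y":0.23,"z":0.86,"rx":0,"ry":0,"rz":0,"jaw":1},{"x":0,"y":0.19,"z":0.87,"rx":0,"ry":0,"rz":0,"jaw":1},{"x":0,"y":0.15,"z":0.88,"rx":0,"ry":0,"rz":0,"jaw":1},{"x":0,"y":0.12,"z":0.89,"rx":0,"ry":0,"rz":0,"jaw":1},{"x":0,"y":0.08,"z":0.89,"rx":0,"ry":0,"rz":0,"jaw":1}]}}

```text
clock: 27.07
tcp_pos: [570.1, 224.8, 113.0]
orientation: [0.001, -0.057, 0.998, 0.001]
ft_force: [-0.9, 3.6, 7.0]
finger_gap: 0.3
```

Emit:
{"op": "play_rows", "data": {"targets": [{"x":0,"y":0.05,"z":0.89,"rx":0,"ry":0,"rz":0,"jaw":1},{"x":0,"y":0,"z":0.89,"rx":0,"ry":0,"rz":0,"jaw":1},{"x":0,"y":0,"z":0.7,"rx":0,"ry":0,"rz":0,"jaw":1},{"x":0,"y":0,"z":0.4,"rx":0,"ry":0,"rz":0,"jaw":1},{"x":0,"y":0,"z":0.3,"rx":0,"ry":0,"rz":0,"jaw":1},{"x":0,"y":0,"z":0,"rx":0,"ry":0,"rz":0,"jaw":1},{"x":0,"y":0,"z":0,"rx":0,"ry":0,"rz":0,"jaw":1},{"x":0,"y":0,"z":0,"rx":0,"ry":0,"rz":0,"jaw":1}]}}

```text
clock: 27.73
tcp_pos: [570.5, 225.3, 83.7]
orientation: [0.002, -0.057, 0.998, 0.001]
ft_force: [-4.7, 3.6, 14.6]
finger_gap: 0.0
```

On the stop again. Up, hold briefly for the ratchet step, then the third stroke.

Emit:
{"op": "play_rows", "data": {"targets": [{"x":0,"y":0,"z":-0.6,"rx":0,"ry":0,"rz":0,"jaw":1},{"x":0,"y":-0.0,"z":-1.6,"rx":0,"ry":0,"rz":0,"jaw":1},{"x":0,"y":-0.15,"z":-1.8,"rx":0,"ry":0,"rz":0,"jaw":1},{"x":0,"y":-0.27,"z":-1.77,"rx":0,"ry":0,"rz":0,"jaw":1},{"x":0,"y":-0.42,"z":-1.73,"rx":0,"ry":0,"rz":0,"jaw":1},{"x":0,"y":-0.55,"z":-1.7,"rx":0,"ry":0,"rz":0,"jaw":1},{"x":0,"y":-0.69,"z":-1.65,"rx":0,"ry":0,"rz":0,"jaw":1},{"x":0,"y":-0.82,"z":-1.58,"rx":0,"ry":0,"rz":0,"jaw":1}]}}

```text
clock: 28.4
tcp_pos: [572.6, 194.5, 204.7]
orientation: [-0.001, -0.056, 0.998, -0.001]
ft_force: [0.4, -0.0, 1.4]
finger_gap: 0.4
```

Emit:
{"op": "play_rows", "data": {"targets": [{"x":0,"y":-0.95,"z":-1.5,"rx":0,"ry":0,"rz":0,"jaw":1},{"x":0,"y":0,"z":-0.9,"rx":0,"ry":0,"rz":0,"jaw":1},{"x":0,"y":0,"z":0,"rx":0,"ry":0,"rz":0,"jaw":1},{"x":0,"y":0,"z":0,"rx":0,"ry":0,"rz":0,"jaw":1},{"x":0,"y":0,"z":0,"rx":0,"ry":0,"rz":0,"jaw":1},{"x":0,"y":0,"z":0,"rx":0,"ry":0,"rz":0,"jaw":1},{"x":0,"y":0,"z":0,"rx":0,"ry":0,"rz":0,"jaw":1},{"x":0,"y":0,"z":0,"rx":0,"ry":0,"rz":0,"jaw":1}]}}

```text
clock: 29.07
tcp_pos: [573.7, 186.0, 228.2]
orientation: [-0.001, -0.057, 0.998, -0.0]
ft_force: [-0.0, -0.0, 0.8]
finger_gap: 0.3
```

```bash
python3 cb.py
```

```text
29.0667 [573.73 185.98 228.18] [-0.04 -0.01  0.78]
crossbar wrist [([319.7, 250.7], 0.73, array([573.39, 185.78, 209.  ]))]
jack_top top [([337.2, 179.9], 0.57, array([591.93, -17.24, 185.  ]))]
jack_top scene [([293.7, 186.1], 0.72, array([600.4 , -11.25, 185.  ]))]
crossbar top [([254.2, 185.6], 0.61, array([575.58, 192.24, 209.  ]))]
pad top [([354.8, 187.6], 0.69, array([593.67, -72.25,  44.5 ]))]
key_main_top top [([392.3, 194.3], 0.68, array([ 551.04, -155.51,  198.  ]))]
key_out_top top [([401.2, 220.9], 0.36, array([ 483.45, -175.56,  198.  ]))]
tool shift cm [-0.01  0.02  0.7 ] rot deg [0. 0. 0.]
```

Handle up and the jack unmoved within noise. Third stroke, held down.

Emit:
{"op": "play_rows", "data": {"targets": [{"x":0,"y":0,"z":0.4,"rx":0,"ry":0,"rz":0,"jaw":1},{"x":0,"y":0,"z":0.3,"rx":0,"ry":0,"rz":0,"jaw":1},{"x":0,"y":0,"z":0.1,"rx":0,"ry":0,"rz":0,"jaw":1},{"x":0,"y":0.49,"z":0.75,"rx":0,"ry":0,"rz":0,"jaw":1},{"x":0,"y":0.46,"z":0.77,"rx":0,"ry":0,"rz":0,"jaw":1},{"x":0,"y":0.43,"z":0.78,"rx":0,"ry":0,"rz":0,"jaw":1},{"x":0,"y":0.39,"z":0.8,"rx":0,"ry":0,"rz":0,"jaw":1},{"x":0,"y":0.36,"z":0.82,"rx":0,"ry":0,"rz":0,"jaw":1}]}}

```text
clock: 30.23
tcp_pos: [571.7, 208.7, 182.3]
orientation: [0.001, -0.057, 0.998, 0.001]
ft_force: [-2.2, 5.4, 7.4]
finger_gap: 0.1
```

Emit:
{"op": "play_rows", "data": {"targets": [{"x":0,"y":0.33,"z":0.83,"rx":0,"ry":0,"rz":0,"jaw":1},{"x":0,"y":0.29,"z":0.84,"rx":0,"ry":0,"rz":0,"jaw":1},{"x":0,"y":0.26,"z":0.86,"rx":0,"ry":0,"rz":0,"jaw":1},{"x":0,"y":0.23,"z":0.86,"rx":0,"ry":0,"rz":0,"jaw":1},{"x":0,"y":0.19,"z":0.87,"rx":0,"ry":0,"rz":0,"jaw":1},{"x":0,"y":0.15,"z":0.88,"rx":0,"ry":0,"rz":0,"jaw":1},{"x":0,"y":0.12,"z":0.89,"rx":0,"ry":0,"rz":0,"jaw":1},{"x":0,"y":0.08,"z":0.89,"rx":0,"ry":0,"rz":0,"jaw":1}]}}

```text
clock: 30.9
tcp_pos: [570.2, 225.4, 113.3]
orientation: [0.002, -0.057, 0.998, 0.001]
ft_force: [-0.5, 3.6, 7.7]
finger_gap: -0.5
```

Emit:
{"op": "play_rows", "data": {"targets": [{"x":0,"y":0.05,"z":0.89,"rx":0,"ry":0,"rz":0,"jaw":1},{"x":0,"y":0,"z":0.89,"rx":0,"ry":0,"rz":0,"jaw":1},{"x":0,"y":0,"z":0.7,"rx":0,"ry":0,"rz":0,"jaw":1},{"x":0,"y":0,"z":0.4,"rx":0,"ry":0,"rz":0,"jaw":1},{"x":0,"y":0,"z":0.3,"rx":0,"ry":0,"rz":0,"jaw":1},{"x":0,"y":0,"z":0,"rx":0,"ry":0,"rz":0,"jaw":1},{"x":0,"y":0,"z":0,"rx":0,"ry":0,"rz":0,"jaw":1},{"x":0,"y":0,"z":0,"rx":0,"ry":0,"rz":0,"jaw":1}]}}

```text
clock: 31.57
tcp_pos: [570.5, 225.8, 83.8]
orientation: [0.002, -0.057, 0.998, 0.001]
ft_force: [-4.5, 4.4, 14.3]
finger_gap: 0.4
```

```bash
python3 - <<'E'
from h import *
s=st(); print(s['clock'],s['p'],s['ft_force'])
a=vision.camera('scene'); b=cv2.imread('pics/scene8.png')
f=lambda x: cv2.resize(x[125:265,205:345],None,fx=2.8,fy=2.8,interpolation=2)
cv2.imwrite('pics/s10.png',np.hstack([f(b),f(a)]))
E
```

```text
31.5667 [570.52556707 225.83251464  83.81481821] [-4.494574    4.35549966 14.30049955]
```

View pics/s10.png

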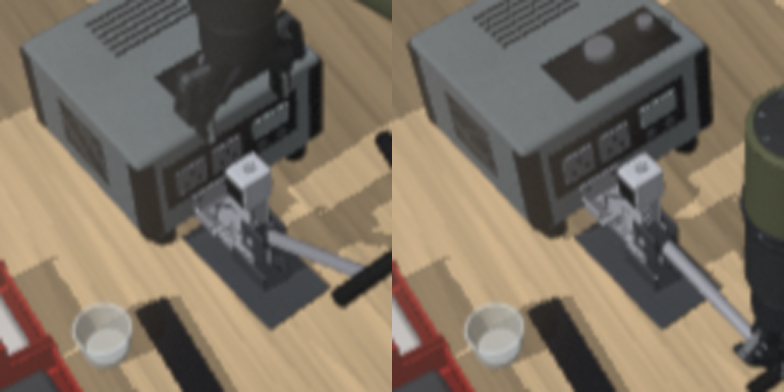

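Three full strokes done and held at the stop with 14 N; the near corner appears raised. I'll quantify it by tracking the front panel against the rocking model.

```bash
python3 - <<'E'
from h import *
s=st(); print(s['p'],s['ft_force'])
a=vision.camera('scene'); b=cv2.imread('pics/scene8.png')
ga,gb=[cv2.cvtColor(x,cv2.COLOR_BGR2GRAY) for x in(a,b)]
# near-left front corner region (scene8 full coords)
for (u,v,w,h) in [(247,180,22,34),(262,172,30,26),(250,182,40,24)]:
    T=gb[v:v+h,u:u+w]; up=8
    r=cv2.matchTemplate(cv2.resize(ga[v-8:v+h+8,u-8:u+w+8],None,fx=up,fy=up,interpolation=2),cv2.resize(T,None,fx=up,fy=up,interpolation=2),5)
    _,c,_,l=cv2.minMaxLoc(r); print('shift',l[0]/up-8,l[1]/up-8,c)
ax=np.radians(-173.5); ux=np.array([np.cos(ax),np.sin(ax),0]); piv=np.array([604.,-74.,0])+(22+120+116)*np.array([-ux[1],ux[0],0])
P=np.array([640.,-50,60])-0
for lift in (6,11,14):
    th=lift/225.; q=piv+R.from_rotvec(-ux*th).apply(P-piv)
    q2=piv+R.from_rotvec(ux*th).apply(P-piv); q=q if q[2]>P[2] else q2
    print(lift,proj('scene',q)-proj('scene',P),q-P)
print(proj('scene',P))
E
```

```text
[570.52275743 225.85713861  83.8342973 ] [-4.76207191  4.22257258 14.43486828]
shift -1.25 -3.0 0.9621633887290955
shift -0.25 -0.375 0.7849775552749634
shift -0.5 -0.75 0.8134360313415527
6 [-0.47176632 -1.64851633] [ 0.19228328 -1.6876487   7.38500097]
11 [-0.89435496 -3.05298283] [ 0.36950114 -3.24306985 13.50278828]
14 [-1.1607285  -3.90874467] [ 0.48320339 -4.24102171 17.15623111]
[278.71649562 206.9086576 ]
```

```bash
python3 - <<'E'
from h import *
a=vision.camera('scene'); b=cv2.imread('pics/scene0.png')
ga,gb=[cv2.cvtColor(x,cv2.COLOR_BGR2GRAY) for x in(a,b)]
ux=np.radians(-173.5); ux=np.array([np.cos(ux),np.sin(ux),0]); uy=np.array([-ux[1],ux[0],0]); pad=np.array([604.,-74.,0]); piv=pad+258*uy
def lifted(P,l):
    q=[piv+R.from_rotvec(sg*ux*l/225.).apply(P-piv) for sg in(1,-1)]; return max(q,key=lambda x:x[2])
def inv(uv):  # point on top plane z=180 or front face
    P=atz('scene',uv,180)
    if (P-pad)@uy<22:
        o,d=ray('scene',uv); P=o+d*((pad+22*uy-o)@uy)/(d@uy)
    return P
pts=cv2.goodFeaturesToTrack(gb[105:215,210:322],80,.02,4).reshape(-1,2)+[210,105]
p1,ok,e=cv2.calcOpticalFlowPyrLK(gb,ga,pts.astype(np.float32).reshape(-1,1,2),None,winSize=(11,11),maxLevel=2)
p0,_,_=cv2.calcOpticalFlowPyrLK(ga,gb,p1,None,winSize=(11,11),maxLevel=2)
L={'top':[], 'front':[]}
for u,w,back,k in zip(pts,p1.reshape(-1,2),p0.reshape(-1,2),ok.ravel()):
    if not k or np.hypot(*(u-back))>.3: continue
    P=inv(u); y=(P-pad)@uy; x=(P-pad)@ux
    if not(-95<x<175 and 20<y<265 and P[2]>35): continue
    m=proj('scene',lifted(P,10))-proj('scene',P); dv=w-u
    if np.hypot(*m)<1.2: continue
    L['top' if P[2]>179 else 'front'].append(10*(dv@m)/(m@m))
for k,v in L.items(): print(k,len(v),np.median(v) if v else 0,np.round(np.sort(v),1))
for n in('packer','dome_base','carton','screw_tub','tape_measure','screwdriver','bullet_cam'):
    d=landmark_of(n,'scene')[:1]; print(n,d and np.round(d[0]['uv']))
E
```

```text
top 18 14.000156958254394 [11.3 12.4 12.5 13.2 13.3 13.3 13.7 14.  14.  14.  14.1 14.1 14.2 14.2
 14.3 14.3 14.4 14.5]
front 22 14.150242951816267 [12.6 13.1 13.2 13.3 13.5 13.6 13.6 13.7 13.8 14.  14.1 14.2 14.4 14.4
 14.5 14.6 14.7 14.7 14.9 15.  15.1 15.1]
packer [270. 250.]
dome_base [290. 301.]
carton [414. 292.]
screw_tub [245. 251.]
tape_measure [409. 256.]
screwdriver []
bullet_cam [342. 330.]
```

Measured lift is 14.0 mm on the top features and 14.2 mm on the front face, as expected with three strokes held down. Handing in.

```bash
python3 -c "
from h import *
s=st();print(s['clock'],s['p'],s['ft_force']);print(order.sign_off())"
```

```text
32.0667 [570.50929387 225.84943199  83.79754241] [-4.33130596  3.97885446 13.94431206]
the job is handed in; nothing more can be done
None
```

The job is done and handed in at 32 s. I pressed and released the output key, then the main key. I stood the jack flat with its saddle under the lift pad and pumped three full strokes, holding the third down.

**Last checks:**
- **Handle:** it is on its stop (fingertip height about 84 mm) with about 14 N on it.
- **Near feet:** they are about 14 mm up, tracked in the scene camera (medians 14.0 mm on the top and 14.2 mm on the front face).
- **Saddle:** it was about 1 mm from the pad centre when I set the jack down. I did not measure it again after pumping, but the jack looked flat and unmoved in the pictures.
- **Bystanders:** six of the seven were still in place, within a few pixels. The screwdriver was not detected in the last scene image, so I could not check it there; nothing went near it.

**Checks that failed or disagreed:**
- My first pad estimate was about 8 mm off because I paired a picture with a pose read later. I measured again before setting the jack down.
- Quick template matching gave a lift of about 11 mm or less. Two of the three patches matched poorly, so I relied on the feature tracking.
- Both keys bottomed out about 4 mm higher than the stated geometry, at the same height and with 18 to 20 N. I put that down to a height offset in the tool.

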